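Stir the beads over the sieve

TASK

The three small and two large ceramic beads lie mixed in the round slotted sieve. Take the stirrer from its leaning rest and stir the beads round with it until all the small ones have dropped through the slots into the tray below and only the large ones are left in the sieve, then lay the stirrer back in its rest, as it was. Stay clear of the funnel stand over the sieve, keep the gripper off the beads and the sieve, and leave the bottle, the beaker and the jar where they are.

Things in the scene. Friction and masses are not known exactly. Their poses are not given: they have to be found in the camera images.
- sieve: Round steel sieve pan, slippery (friction about 0.12), fixed on legs in a white tray. Origin: centre of the tray's underside, on the table. Tray: radius 118 mm, rim 24 mm high, floor 16 mm high at the centre, falling outwards. Pan: wall inside radius 78 mm, outside 82, rim 80 mm high. Four radial slots cut its floor at 90, 150, 210 and 270 degrees from the sieve's +x axis (towards +y). The beads start on the unslotted floor within 75 degrees of +x.
- sieve_floor (a point): Centre of the pan's floor, top face, 48 mm above the table (floor 4 mm thick). A hub of radius 34 mm, 30 mm above this floor, stands in the middle, so the beads lie in a ring channel 44 mm wide, mid radius 56 mm. The slots are 27 mm wide and cross the whole channel. The channel opposite the beads (90 to 270 degrees) is empty at the start.
- stand: Fixed steel retort stand with an iron ring holding a glass funnel. Origin: on the table at the sieve's centre; x points from there to its upright rod, to the robot's left (world +y) within 0.3 rad. Rod: radius 6 mm, 320 mm tall, at x = 165 mm, with a clamp arm along x to the ring (outside radius 47 mm, 236 mm high). Base plate 90 x 110 x 10 mm, x = 125 to 215 mm.
- funnel (a point): Centre of the funnel's lower mouth, 165 mm high, at x = 85 mm of the stand. Neck of radius 20 mm up to 200 mm high, then a cone up to radius 51 mm at 252 mm. A tool held upright over the stand's side of the sieve strikes the funnel; one that leans 30 degrees back, its top towards the stand's -x, reaches the whole channel under it and must come in and out along its own length.
- stirrer_handle (a point): Centre of the square handle (22 x 22 mm, 70 mm long, white plastic) of the loose stirrer, 195 mm long, 84 to 170 g. z runs along the stirrer from foot to handle; x and y are square to the handle's faces. It starts in its rest, leaning 30 degrees from upright, handle up and towards the rest's -x (the robot's right). Below the handle is a steel rod of radius 6 mm.
- stirrer_foot (a point): Centre of the white ball (radius 17 mm) at the stirrer's lower end, 143 mm from the handle's centre.
- rest: Fixed rest to the right of the sieve: base plate 150 x 70 x 10 mm and a leaning spine with two V notches for the rod and a ledge for the foot; about 130 mm high. Origin on the table; x points to the robot's left (world +y) within 0.4 rad. The stirrer is laid in and taken out through the notches' open side, (cos 30, 0, sin 30) in the rest's frame, or slid along its own axis, (-sin 30, 0, cos 30) upwards.
- rest_foot (a point): Where the centre of the stirrer's foot ball lies when it is in the rest: (-8.5, 0, 44.7) mm in the rest's frame.
- rest_handle (a point): Where the centre of the stirrer's handle lies when it is in the rest: (-80, 0, 168.6) mm in the rest's frame.
- bottle: White plastic bottle, bystander, 66 mm across, 170 mm tall, beside the rest, nearer or farther; origin under its centre.
- beaker: Empty glass beaker, bystander, 80 mm across, 100 mm tall, left of the sieve, at the near or the far end; origin under its centre.
- jar: Amber glass jar with a lid, bystander, 60 mm across, 70 mm tall, at the other end from the beaker; origin under its centre.
- small0_center (a point): Centre of a small white ceramic bead, ball of 22 mm diameter, 15 g, smooth; it fits through the slots. In the sieve it is 59 mm above the table, in the tray less than 40 mm.
- small1_center (a point): Centre of a small white ceramic bead, ball of 22 mm diameter, 15 g, smooth; it fits through the slots. In the sieve it is 59 mm above the table, in the tray less than 40 mm.
- small2_center (a point): Centre of a small white ceramic bead, ball of 22 mm diameter, 15 g, smooth; it fits through the slots. In the sieve it is 59 mm above the table, in the tray less than 40 mm.
- large0_center (a point): Centre of a large white ceramic bead, ball of 38 mm diameter, 60 g, smooth; it cannot pass a slot, but sinks about 6 mm into one.
- large1_center (a point): Centre of a large white ceramic bead, ball of 38 mm diameter, 60 g, smooth; it cannot pass a slot, but sinks about 6 mm into one.
There are look-alikes about, which are no part of the job. Leave any pink or yellow look-alike of the part that bears stirrer_handle alone.

How it is judged:
By the outcome, as a careful person would: the job done as asked, in the order asked, and still so for the second after the job is handed in, with the robot touching nothing.
It also fails if it takes over 58 s, if anything falls off the work surface, if the arm or the gripper's body presses on something with over 40 N, if the wrist force passes 120 N, or if a joint passes its speed limit or range.

ROBOT

A 6-joint arm with a two-finger parallel gripper is mounted at the origin on the work surface. World frame = base frame: x ahead of the robot, y to its left, z up, the work surface at z = 0. Lengths are in mm, angles in rad, forces in N, time in s.
With the tool pointing down it reaches from about 275 to 750 mm from the base axis. Payload 10.2 kg.
Tool frame: the origin (TCP) lies midway between the tips of the shut fingers; the grasp point (between the pads) lies 19 mm behind it (ctrl.hold_point_z is the distance from the TCP to the grasp point, in mm); z points along the fingers, y is the direction in which the jaws open and shut (so a half turn about z gives the same grasp; the last joint's range is limited). The gripper opens to 85 mm and grips with 20 to 120 N. Pads are 22 mm wide; open, the fingers measure 114 mm over their backs; the gripper's body (76 mm by 85 mm) begins 54 mm behind the grasp point. The pads swing forward as they close: fully open they stand 13 mm farther back than shut.
Start: joints at [-1.468, 0.313, 1.498, -0, 1.331, -0.223], TCP at [168.022, -497.393, 231.294] pointing down, gripper open.
Joint ranges: [-2.94, 2.94], [-0.97, 2.17], [0.19, 2.56], [-1.23, 4.37], [0.02, 3.11], [-2.88, 2.88]. Speed limits (rad/s): [2.39, 2.39, 3.01, 3.14, 3.14, 3.14].

INTERFACE

Orientations are given as a unit quaternion [w, x, y, z].
In Python, from rig import ctrl, capture, get_calibration, ticket, search_frame, outline_of gives the robot as it stands. The module is installed in compiled form; this text tells all that it offers.
- The arm moves only by the tool servo_tool, never from a script. Its argument "motion" is a list of rows, each an object with "dr": the turn, a rotation vector about the tool's x, y, z in units of 10 degrees (1.0 is 10 degrees), a list of three; "delta_pos": the shift along the tool's x, y, z in units of 50 mm (1.0 is 50 mm), a list of three; "hand": the opening, from 0 (shut) to 1 (fully open). In form: [{"dr": [ax, ay, az], "delta_pos": [x, y, z], "hand": hand}, ...]. A call has 1 to 20 rows; each row shifts and turns the pose as measured when the row begins, along the tool's axes as they then stand; what a row does not reach is not made up. A row lasts 1/8 s, in which the tool goes at most 62.5 mm and 10.7 degrees, less where a joint would pass 70% of its speed; a pose out of reach is approached as far as the arm can. A call is refused whole if a number of a shift passes 1 or a number of a turn 1, either way. A call with a gripper value outside its range is refused whole. The fingers move at their own pace and stop on an object; "squeeze" is the grip in N (left out, the last holds). Time passes only in rows, so rows that do not move let the fingers close. It gives the time, the measured TCP pose, the force and the opening at its end, in the units of the state.
- ctrl.sense(): the state, without advancing time (a new reading comes with each control period).
- capture(name): name is "scene" or "top" or "wrist"; returns (picture, depth): 480x640x3 uint8, red, green, blue; 480x640 float32, mm along the optical axis (not along the pixel's ray), 0 where there is no reading.
- get_calibration(name): a dict with "camera_matrix" (3x3 intrinsics, pixels), "T" (4x4, takes a point from camera to world coordinates). Camera axes: x right, y down, z forward; pixel columns grow to the right and rows downward; lengths in mm; the calibration is good to about 2 mm. A picture is of the moment at which its call begins: read the wrist's pose just before it. get_calibration takes no time and is no camera call; for the wrist camera it gives the pose at the moment of the call.
- ticket.finish_job(): hands the job in, once; it reports no verdict.
Trained networks look in the newest picture that a camera, given by its name, has taken for a name from the list of things; names that differ only in an ending like _2 or _b are one class to them, and where a whole thing is asked for, a point or a joint stands for the part that bears it (a point fixed in the world has none). Each returns a list of dicts, best first, with "score" (0 to 1); they miss things now and then, are a little off and sometimes report something else, mostly with a low value. They report only what shows in the picture. A call takes as long as a camera call. They do not tell look-alikes from the thing itself.
- search_frame(camera, label): "bbox" ([left, top, right, bottom] in pixels, round what is visible of it).
- outline_of(camera, label): "pixels" (480x640 bool, what is visible of it) and "bbox" ([left, top, right, bottom] in pixels, round what is visible of it).
The state is a dict: "time_s": time; "joints": joint angles; "dq": joint speeds; "tau": joint torques, N m; "eef_pos": TCP position; "ee_rot": TCP orientation; "force": force on the tool from outside, world axes, zero at the start; "wrist_torque": the same for the moment, N m; "grip_width": opening from 0.0 (shut) to 1.0 (fully open).
Only numpy, scipy, OpenCV 4.12 (cv2) and the standard library are available. Lean on these libraries where they do the work, as an engineer would, in place of code of your own. Each camera call takes 0.05 s, during which the arm holds its last target.

## Working session

There is one attempt and no reset: what is moved stays moved. The work goes in short steps, Python scripts to look and compute and a tool call to move; the robot and the scene stay as the last step left them, time stands still between calls to the robot, and variables do not carry over. Pictures are saved under pics/ and viewed, and the job is handed in when it is done.

Besides the shell and the picture viewer there is one more tool, called after ">>>" by a JSON object that holds its "name" and its "arguments". servo_tool: Moves the arm, as the interface text tells. Its arguments: {"type":"object","properties":{"motion":{"type":"array"},"squeeze":{"type":"number"}},"required":["motion"]}

```bash
mkdir -p pics; ls; cat > h.py <<'E'
import numpy as np, cv2
from rig import ctrl, capture, get_calibration, ticket, search_frame, outline_of
def save(name,img): cv2.imwrite('pics/'+name+'.png',cv2.cvtColor(img,cv2.COLOR_RGB2BGR))
def pt(cal,u,v,d):
    K=np.array(cal['camera_matrix']);T=np.array(cal['T'])
    p=np.array([(u-K[0,2])/K[0,0]*d,(v-K[1,2])/K[1,1]*d,d,1]);return (T@p)[:3]
def proj(cal,P):
    K=np.array(cal['camera_matrix']);T=np.linalg.inv(np.array(cal['T']))
    p=T@np.append(P,1);q=K@p[:3];return q[:2]/q[2]
def ray(cal,u,v):
    K=np.array(cal['camera_matrix']);T=np.array(cal['T'])
    d=T[:3,:3]@np.array([(u-K[0,2])/K[0,0],(v-K[1,2])/K[1,1],1]);return T[:3,3],d
E
python3 - <<'E'
from h import *
print(ctrl.sense()); print(ctrl.hold_point_z)
for n in ['scene','top','wrist']:
    p,d=capture(n); save(n+'0',p); np.save(n+'0.npy',d); c=get_calibration(n); np.savez(n+'0cal.npz',**c); print(n,np.round(c['T'],3).tolist(),c['camera_matrix'])
E
```

```text
pics
{'time_s': 0.0, 'joints': array([-1.46836924e+00,  3.13464265e-01,  1.49844181e+00, -6.62579734e-06,
        1.33102414e+00, -2.23369692e-01]), 'dq': array([-0.00080188,  0.0004246 ,  0.00084406, -0.00131691, -0.00050821,
       -0.00017526]), 'tau': array([ 2.30512727e-03, -4.12254667e+01, -2.59751487e+01, -2.97939005e-05,
        4.03675731e-03,  4.57920251e-06]), 'eef_pos': array([ 168.00766371, -497.11219267,  230.72600639]), 'ee_rot': array([-6.67754148e-04,  9.86761023e-01,  1.62179644e-01,  3.72057674e-05]), 'force': array([ 0.57397014, -0.28189191, -0.91298811]), 'wrist_torque': array([ 0.01530068,  0.00542595, -0.0076659 ]), 'grip_width': 0.999319959293428}
18.700000000000003
scene [[-0.597, 0.648, -0.473, 1019.0], [0.802, 0.47, -0.368, 344.195], [-0.016, -0.599, -0.8, 1002.093], [0.0, 0.0, 0.0, 1.0]] [[602.29746345   0.         317.13559523]
 [  0.         602.29746345 243.95866991]
 [  0.           0.           1.        ]]
top [[0.159, -0.967, 0.201, 333.991], [-0.987, -0.156, 0.031, -79.631], [0.001, -0.204, -0.979, 958.157], [0.0, 0.0, 0.0, 1.0]] [[445.6722269    0.         317.16857175]
 [  0.         445.6722269  235.21290686]
 [  0.           0.           1.        ]]
wrist [[0.32, -0.904, -0.284, 242.095], [-0.947, -0.306, -0.096, -472.493], [-0.001, 0.3, -0.954, 372.987], [0.0, 0.0, 0.0, 1.0]] [[429.26787433   0.         309.24468169]
 [  0.         429.26787433 245.7981477 ]
 [  0.           0.           1.        ]]
```

View pics/scene0.png

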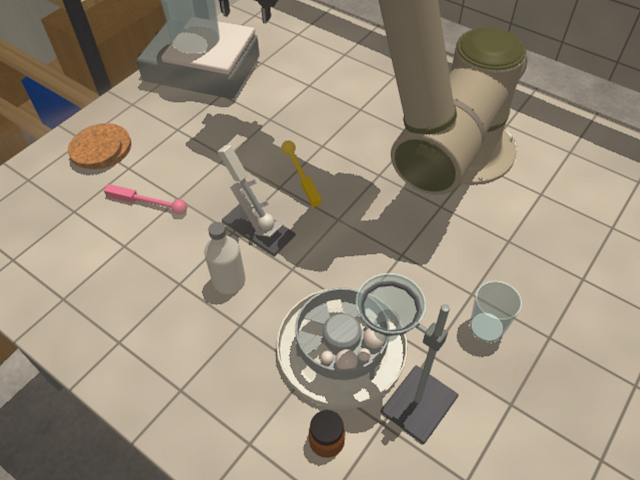

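View pics/top0.png

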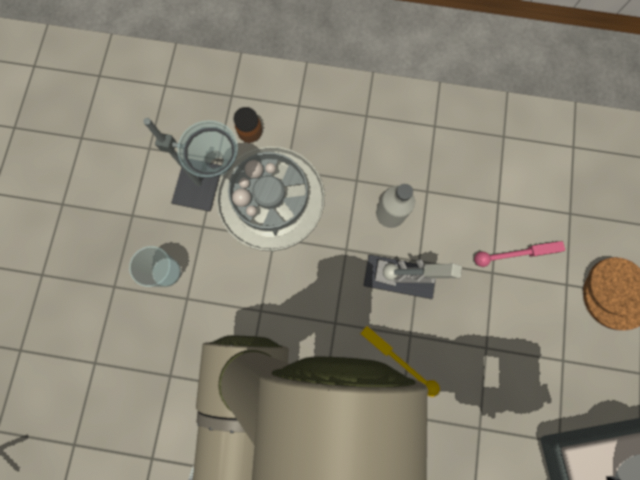

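View pics/wrist0.png

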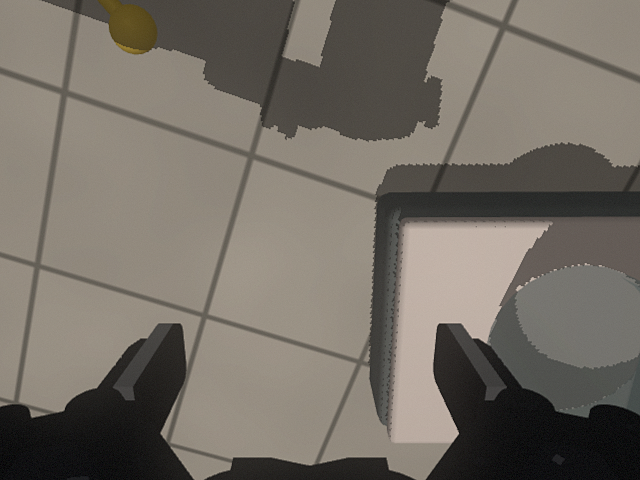

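The white stirrer leans in its rest at scene (245,190) and top (425,270). The look-alikes are pink at scene (145,200) and yellow at scene (303,175). The sieve is at scene (343,332) and top (270,195), with the funnel to its left at top (208,150).

```bash
python3 - <<'E'
from h import *
np.set_printoptions(precision=1,suppress=True)
for n in ['scene','top']:
    p,d=capture(n); c=get_calibration(n)
    for l in ['sieve','stand','stirrer_handle','stirrer_foot','rest','bottle','beaker','jar','small0_center','large0_center','sieve_floor','funnel']:
        for r in outline_of(n,l)[:6]:
            m=r['pixels']; v,u=np.nonzero(m); dd=d[m]
            if len(u)==0: continue
            ok=dd>0
            P=np.array([pt(c,a,b,e) for a,b,e in zip(u[ok],v[ok],dd[ok])]) if ok.any() else np.zeros((1,3))
            print(n,l,round(r['score'],2),np.round(r['bbox']).tolist(),'px',u.mean().round(),v.mean().round(),'med',np.median(P,0),'z',P[:,2].min(),P[:,2].max(), 'mid',(np.percentile(P,1,0)+np.percentile(P,99,0))[:2]/2)
for n,b,s in [('scene',(200,130,440,400),3),('top',(120,90,330,300),3),('top',(340,180,480,310),4)]:
    pass
p,_=capture('scene'); save('s1a',cv2.resize(p[270:410,260:440],None,fx=4,fy=4,interpolation=2)); save('s1b',cv2.resize(p[130:300,190:310],None,fx=3.5,fy=3.5,interpolation=2))
p,_=capture('top'); save('t1a',cv2.resize(p[110:260,140:340],None,fx=4,fy=4,interpolation=2)); save('t1b',cv2.resize(p[170:310,350:480],None,fx=4,fy=4,interpolation=2))
E
```

```text
scene sieve 0.57 [278.0, 286.0, 404.0, 409.0] px 335.0 351.0 med [619.3  63.5  20.3] z -0.6210289783366534 255.19808102821082 mid [612.1  61.6]
scene stand 0.61 [356.0, 273.0, 460.0, 444.0] px 408.0 350.0 med [597.9 197.4 198.8] z -3.15033774381277 324.99497397890457 mid [586.1 188.4]
scene stirrer_handle 0.88 [220.0, 145.0, 276.0, 228.0] px 245.0 184.0 med [ 471.3 -263.4  148. ] z 0.07882389947599222 209.45243138859894 mid [ 470.  -251.8]
scene stirrer_handle 0.8 [107.0, 184.0, 189.0, 216.0] px 142.0 197.0 med [ 563.6 -510.2   23.7] z -3.4332594253701245 39.705628063326685 mid [ 558.5 -483.9]
scene stirrer_handle 0.74 [203.0, 222.0, 248.0, 291.0] px 224.0 260.0 med [ 615.7 -187.3  104.3] z -1.0229279462403156 177.4387481629825 mid [ 606.9 -196. ]
scene stirrer_handle 0.66 [356.0, 274.0, 456.0, 446.0] px 408.0 351.0 med [598.2 198.2 200.5] z -3.4267646127863145 324.99497397890457 mid [601.2 189.1]
scene stirrer_handle 0.55 [286.0, 139.0, 320.0, 206.0] px 303.0 176.0 med [ 315.5 -228.1   24.4] z 1.5630872777228433 40.19953160550722 mid [ 299.  -254.6]
scene stirrer_foot 0.81 [102.0, 1
[... 4574 characters left out ...]
 118.0, 234.0, 214.0] px 199.0 161.0 med [598.4 186.6 220.3] z -0.7981673967248071 323.1185212539467 mid [597.5 190.4]
top sieve_floor 0.6 [215.0, 145.0, 322.0, 251.0] px 272.0 200.0 med [581.7  53.6  18. ] z -3.1809185238788587 248.79219649268532 mid [595.5  66.1]
top sieve_floor 0.47 [234.0, 189.0, 251.0, 206.0] px 242.0 198.0 med [566.4 113.3  81.5] z 47.22663406147683 90.05306890655902 mid [568.1 114.2]
top funnel 0.92 [145.0, 118.0, 236.0, 210.0] px 198.0 161.0 med [599.1 187.6 220.3] z -3.5345415599362013 323.1185212539467 mid [607.5 193.3]
top funnel 0.25 [368.0, 258.0, 435.0, 295.0] px 398.0 278.0 med [ 456.2 -231.7   11.3] z 0.44217024731142374 145.61818450344674 mid [ 468.4 -237. ]
```

View pics/s1a.png

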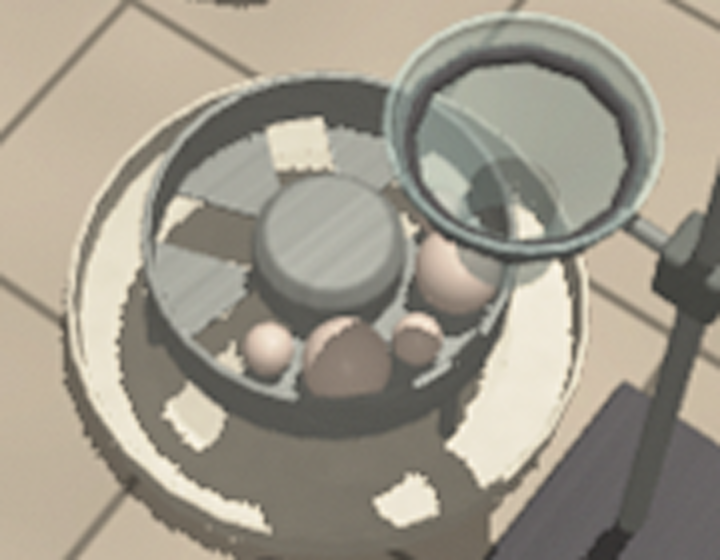

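View pics/t1a.png

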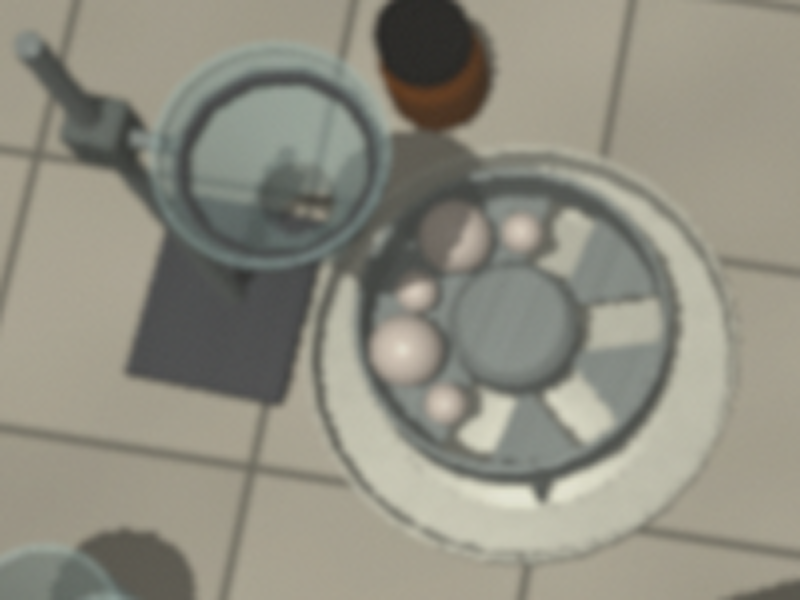

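View pics/t1b.png

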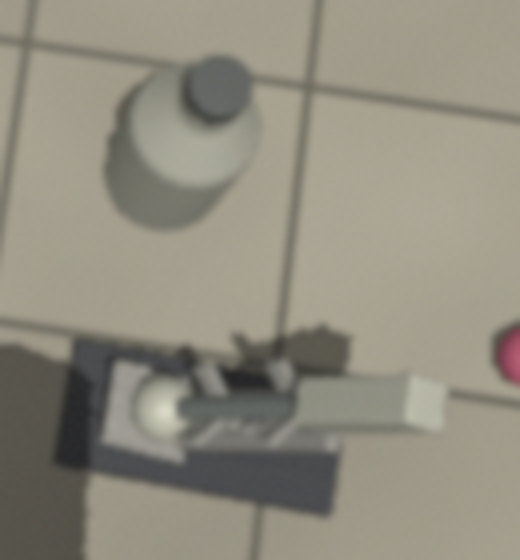

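View pics/s1b.png

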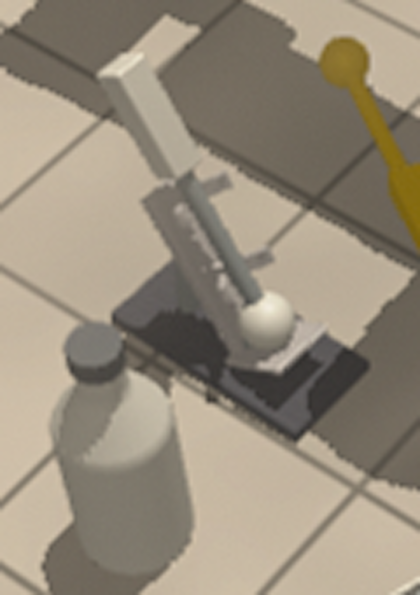

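```bash
cat > fit.py <<'E'
from h import *
from scipy.optimize import least_squares
np.set_printoptions(precision=1,suppress=True)
def cloud(n,p=None,d=None):
    if d is None: p,d=capture(n)
    c=get_calibration(n);K=c['camera_matrix'];T=np.array(c['T'])
    v,u=np.mgrid[0:480,0:640]
    X=np.stack([(u-K[0,2])/K[0,0]*d,(v-K[1,2])/K[1,1]*d,d],-1)
    W=X@T[:3,:3].T+T[:3,3]; W[d<=0]=np.nan
    return p,W
E
python3 - <<'E'
from fit import *
for n in ['scene','top']:
    p,W=cloud(n); P=W.reshape(-1,3); C=p.reshape(-1,3).astype(float)
    ok=np.isfinite(P[:,0]); P=P[ok];C=C[ok]
    # table height
    m=(abs(P[:,2])<12)&(P[:,0]>250)&(P[:,0]<750)&(abs(P[:,1])<450); print(n,'table z',np.median(P[m,2]))
    # rod
    m=(P[:,2]>262)&(P[:,2]<330)&(P[:,0]>450)&(P[:,1]>80)&(P[:,0]<750)&(P[:,1]<300)
    q=P[m]; print('rod',len(q),np.median(q,0), np.median(q[q[:,2]>310],0))
    m=(P[:,2]>225)&(P[:,2]<262)&(P[:,0]>450)&(P[:,1]>60)&(P[:,0]<750)&(P[:,1]<300); q=P[m]
    print('ring',len(q),np.median(q,0))
    # tray rim / pan rim
    for lo,hi,r0 in [(74,86,80),(19,28,117)]:
        m=(P[:,2]>lo)&(P[:,2]<hi)&(np.hypot(P[:,0]-597,P[:,1]-66)<r0+15)&(np.hypot(P[:,0]-597,P[:,1]-66)>r0-18); q=P[m]
        if len(q)<10: continue
        def f(x): return np.hypot(q[:,0]-x[0],q[:,1]-x[1])-x[2]
        s=least_squares(f,[597,66,r0],loss='soft_l1',f_scale=1.5); print('circ',lo,len(q),s.x, np.median(abs(s.fun)),np.median(q[:,2]))
    # hub top
    m=(P[:,2]>72)&(P[:,2]<84)&(np.hypot(P[:,0]-597,P[:,1]-66)<34); q=P[m]; print('hub',len(q),(np.percentile(q,2,0)+np.percentile(q,98,0))/2, np.median(q,0))
    # stirrer handle
    m=(P[:,2]>142)&(P[:,2]<225)&(P[:,0]>400)&(P[:,0]<540)&(P[:,1]>-380)&(P[:,1]<-240); q=P[m]
    u,s,vt=np.linalg.svd(q-q.mean(0)); print('handle',len(q),q.mean(0),vt[0],s, 'max z',q[:,2].max(), q.min(0),q.max(0))
    m=(P[:,2]>142)&(P[:,2]<225)&(P[:,0]>400)&(P[:,0]<540)&(P[:,1]>-380)&(P[:,1]<-240)
    # foot ball
    m=(P[:,2]>30)&(P[:,2]<75)&(P[:,0]>430)&(P[:,0]<510)&(P[:,1]>-250)&(P[:,1]<-190)&(C.min(1)>0); q=P[m]
    print('footpts',len(q),np.median(q,0))
    def f(x): return np.linalg.norm(q-x,axis=1)-17
    s=least_squares(f,[470,-225,45],loss='soft_l1',f_scale=1); print('ball',s.x,np.median(abs(s.fun)))
E
```

```text
scene table z 2.373789037320819
rod 250 [604.7 229.1 300.5] [603.3 228.4 320.1]
ring 2681 [587.8 152.4 242.9]
circ 74 862 [593.4  63.1  79.2] 1.3472825690337444 80.60927788564459
circ 19 626 [593.1  63.3 115.6] 0.8970978005085612 24.738926080564113
hub 968 [595.3  64.8  77.9] [596.7  65.7  79.4]
handle 540 [ 469.9 -281.5  177.6] [ 0.   0.5 -0.8] [487.7 184.8 115.5] max z 208.29259105954225 [ 454.1 -311.7  142.9] [ 479.6 -258.1  208.3]
footpts 453 [ 474.1 -211.5   50.6]
ball [ 469.7 -216.1   47. ] 4.373271747134574
top table z 0.5770115983297046
rod 187 [598.5 225.8 300.5] [599.8 227.3 319.5]
ring 1997 [605.9 172.8 242.2]
circ 74 685 [593.4  63.3  79. ] 1.346898052114696 79.99235334186108
circ 19 553 [593.5  64.1 115.5] 0.8409336726062264 23.80630517580005
hub 702 [593.9  64.4  77.3] [592.9  64.1  78.2]
handle 520 [ 465.7 -282.4  180.2] [ 0.  -0.6  0.8] [500.1 168.8 122.2] max z 205.85160401560438 [ 455.7 -310.4  142.3] [ 478.7 -257.8  205.9]
footpts 400 [ 465.2 -209.2   53.7]
ball [ 469.2 -212.8   44.9] 3.4592806984898843
```

```bash
cat > stirfit.py <<'E'
from fit import *
def sdf(q,foot,R):
    L=(q-foot)@R
    ball=np.linalg.norm(L,axis=1)-17
    b=np.abs(L-np.array([0,0,143]))-np.array([11,11,35])
    box=np.linalg.norm(np.maximum(b,0),axis=1)+np.minimum(b.max(1),0)
    rr=np.hypot(L[:,0],L[:,1])-6; az=np.abs(L[:,2]-60)-60
    rod=np.maximum(rr,az)
    return np.minimum(np.minimum(ball,box),rod)
def frame(yaw,lean,spin):
    # rest x dir (cos yaw, sin yaw)
    x=np.array([np.cos(yaw),np.sin(yaw),0]);z=np.array([0,0,1.])
    a=-np.sin(lean)*x+np.cos(lean)*z; xs=np.cos(lean)*x+np.sin(lean)*z; ys=np.cross(a,xs)
    xs2=np.cos(spin)*xs+np.sin(spin)*ys
    return np.stack([xs2,np.cross(a,xs2),a],1)
E
python3 - <<'E'
from stirfit import *
for names in [['scene'],['top'],['scene','top']]:
    Q=[]
    for n in names:
        p,W=cloud(n); rs=outline_of(n,'stirrer_handle')+outline_of(n,'stirrer_foot')
        m=np.zeros((480,640),bool)
        for r in rs:
            mm=r['pixels']; c=np.nanmedian(W[mm],0)
            if 420<c[0]<520 and -300<c[1]<-200 and c[2]>80: m|=mm
        q=W[m]; q=q[np.isfinite(q[:,0])]; q=q[(q[:,2]>28)]; Q.append(q)
    q=np.vstack(Q)
    f=lambda x: sdf(q,x[:3],frame(*x[3:]))
    best=None
    for y in [1.3,1.57,1.8]:
        s=least_squares(f,[468,-215,45,y,.52,0],x_scale=[1,1,1,.01,.01,.01],loss='soft_l1',f_scale=1)
        if best is None or s.cost<best.cost: best=s
    x=best.x; R=frame(*x[3:]); print(names,len(q),best.cost,np.round(x,3),'med',np.median(abs(f(x))),'handle',x[:3]+143*R[:,2])
# rest base plate
p,W=cloud('top'); 
m=(W[...,2]>6)&(W[...,2]<15)&(abs(W[...,0]-469)<60)&(abs(W[...,1]+237)<100)
pts=np.argwhere(m)[:,::-1]; P=W[m][:,:2].astype(np.float32); print(len(P)); r=cv2.minAreaRect(P); print(r)
E
```

```text
['scene'] 969 702.2335962748656 [ 468.  -214.    47.1    1.5    0.5    0. ] med 0.9669429899710131 handle [ 466.  -285.6  170.9]
['top'] 895 317.38727967698185 [ 469.8 -212.7   44.8    1.5    0.5    1.6] med 0.548050269956164 handle [ 467.6 -284.1  168.7]
['scene', 'top'] 1903 1533.2841068261478 [ 468.7 -213.3   45.6    1.5    0.5    1.6] med 0.894101928542824 handle [ 466.8 -284.7  169.5]
1181
((468.5863952636719, -238.94650268554688), (149.86093139648438, 70.12737274169922), 88.4920425415039)
```

```bash
python3 - <<'E'
from fit import *
# rectify sieve floor plane z=48
c=get_calibration('top'); p,_=capture('top')
cx,cy=593.4,63.5; s=3
v,u=np.mgrid[0:540,0:540]
X=cx+(270-v)/s; Y=cy+(270-u)/s
K=c['camera_matrix'];Ti=np.linalg.inv(np.array(c['T']))
Q=np.stack([X,Y,np.full_like(X,48.)],-1)@Ti[:3,:3].T+Ti[:3,3]; q=Q@np.array(K).T
img=cv2.remap(p,(q[...,0]/q[...,2]).astype(np.float32),(q[...,1]/q[...,2]).astype(np.float32),1)
cv2.circle(img,(270,270),56*3,(255,0,0),1)
save('rect0',img)
g=cv2.cvtColor(img,cv2.COLOR_RGB2GRAY)
_,W=cloud('top')
for a in range(0,360,5):
    r=np.deg2rad(a); x=cx+56*np.cos(r); y=cy+56*np.sin(r)
    print(a,[int(g[int(270-(R*np.cos(r))*s),int(270-(R*np.sin(r))*s)]) for R in (45,56,66)])
E
```

```text
0 [113, 76, 116]
5 [111, 175, 156]
10 [123, 193, 179]
15 [125, 181, 164]
20 [125, 139, 137]
25 [126, 97, 110]
30 [108, 128, 154]
35 [95, 157, 173]
40 [97, 169, 133]
45 [102, 170, 112]
50 [117, 153, 107]
55 [128, 121, 102]
60 [132, 91, 83]
65 [134, 110, 92]
70 [132, 154, 121]
75 [128, 173, 169]
80 [131, 160, 175]
85 [128, 119, 138]
90 [107, 76, 149]
95 [112, 171, 180]
100 [126, 184, 196]
105 [135, 190, 207]
110 [130, 76, 196]
115 [117, 173, 179]
120 [100, 76, 152]
125 [116, 114, 136]
130 [137, 76, 140]
135 [142, 76, 137]
140 [149, 76, 137]
145 [145, 76, 138]
150 [125, 76, 136]
155 [108, 76, 114]
160 [118, 76, 116]
165 [179, 76, 136]
170 [205, 76, 153]
175 [208, 76, 135]
180 [192, 76, 133]
185 [151, 76, 122]
190 [136, 76, 134]
195 [135, 76, 133]
200 [137, 138, 135]
205 [136, 76, 139]
210 [123, 76, 139]
215 [164, 76, 129]
220 [206, 189, 159]
225 [203, 207, 192]
230 [198, 201, 192]
235 [194, 76, 188]
240 [188, 76, 148]
245 [156, 76, 139]
250 [135, 137, 139]
255 [136, 76, 139]
260 [135, 76, 138]
265 [135, 76, 138]
270 [147, 76, 137]
275 [172, 76, 145]
280 [178, 76, 175]
285 [179, 76, 177]
290 [180, 76, 178]
295 [179, 76, 166]
300 [160, 133, 120]
305 [122, 76, 134]
310 [129, 76, 136]
315 [134, 76, 137]
320 [135, 76, 133]
325 [135, 136, 133]
330 [142, 135, 135]
335 [164, 156, 141]
340 [173, 76, 173]
345 [174, 172, 174]
350 [171, 136, 174]
355 [144, 105, 129]
```

```bash
cat > plan.py <<'E'
from h import *
from scipy.spatial.transform import Rotation as Ro, Slerp
import json
YAW=np.deg2rad(88.6); ln=np.deg2rad(30)
xr=np.array([np.cos(YAW),np.sin(YAW),0]);zz=np.array([0,0,1.])
A=-np.sin(ln)*xr+np.cos(ln)*zz
XS=np.cos(ln)*xr+np.sin(ln)*zz
RT=np.stack([np.cross(-XS,-A),-XS,-A],1)
def q2R(q): return Ro.from_quat([q[1],q[2],q[3],q[0]])
def state():
    s=ctrl.sense(); return s,np.array(s['eef_pos']),q2R(s['ee_rot'])
def show():
    s,p,R=state(); e=(Ro.from_matrix(RT).inv()*R).as_rotvec(degrees=True)
    print('t',round(s['time_s'],2),'tcp',p.round(1),'roterr(tool deg)',e.round(2),'F',np.round(s['force'],1),'grip',round(s['grip_width'],3),'j',np.round(s['joints'],2))
def plan(targets,hand,p=None,R=None):
    """targets list of (pos,n) orientation to RT"""
    s,p0,R0=state(); p=p0 if p is None else p; R=R0 if R is None else R
    rows=[]
    for tp,n in targets:
        Rt=Ro.from_matrix(RT); sl=Slerp([0,1],Ro.concatenate([R,Rt])); ps,Rs=p,R
        for i in range(n):
            f=(i+1)/n; pn=ps+(np.array(tp)-ps)*f; Rn=sl(f)
            d=R.inv().apply(pn-p)/50; r=(R.inv()*Rn).as_rotvec(degrees=True)/10
            rows.append({"dr":[round(float(x),2)+0. for x in r],"delta_pos":[round(float(x),2)+0. for x in d],"hand":hand}); p,R=pn,Rn
    for r in rows: print(json.dumps(r)+',')
    return p,R
H0=np.array([466.9,-284.6,169.2]); GT=H0-18.7*A
E
python3 - <<'E'
from plan import *
show(); print(GT, GT+90*A)
plan([(GT+90*A+[0,0,15],12)],1)
E
```

```text
t 2.4 tcp [ 168.  -497.4  231.3] roterr(tool deg) [-29.69  -5.25 -19.6 ] F [-0.5 -1.2 -0.9] grip 0.999 j [-1.47  0.31  1.5  -0.    1.33 -0.22]
[ 467.12844087 -275.25279107  153.00532495] [ 466.02899285 -320.23935811  230.94761129]
{"dr": [0.25, 0.04, 0.16], "delta_pos": [0.57, -0.12, -0.02], "hand": 1},
{"dr": [0.25, 0.04, 0.16], "delta_pos": [0.56, -0.14, -0.01], "hand": 1},
{"dr": [0.25, 0.04, 0.16], "delta_pos": [0.56, -0.15, 0.0], "hand": 1},
{"dr": [0.25, 0.04, 0.16], "delta_pos": [0.55, -0.17, 0.01], "hand": 1},
{"dr": [0.25, 0.04, 0.16], "delta_pos": [0.55, -0.18, 0.02], "hand": 1},
{"dr": [0.25, 0.04, 0.16], "delta_pos": [0.54, -0.2, 0.03], "hand": 1},
{"dr": [0.25, 0.04, 0.16], "delta_pos": [0.54, -0.21, 0.04], "hand": 1},
{"dr": [0.25, 0.04, 0.16], "delta_pos": [0.53, -0.23, 0.06], "hand": 1},
{"dr": [0.25, 0.04, 0.16], "delta_pos": [0.52, -0.24, 0.07], "hand": 1},
{"dr": [0.25, 0.04, 0.16], "delta_pos": [0.51, -0.25, 0.09], "hand": 1},
{"dr": [0.25, 0.04, 0.16], "delta_pos": [0.51, -0.26, 0.1], "hand": 1},
{"dr": [0.25, 0.04, 0.16], "delta_pos": [0.5, -0.27, 0.12], "hand": 1},
```

View pics/rect0.png

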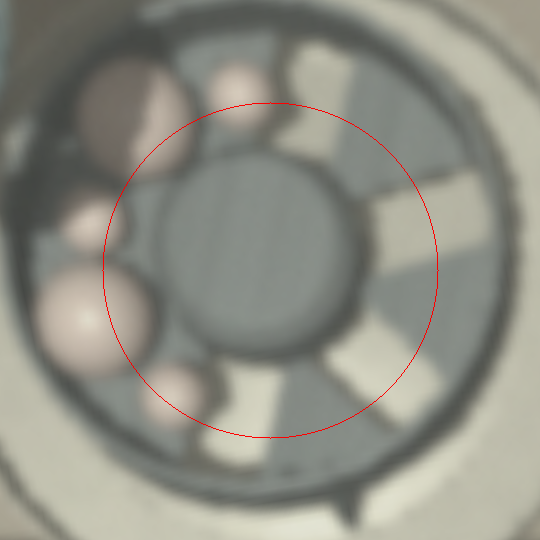

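>>> {"name": "servo_tool", "arguments": {"motion": [{"dr":[0.25,0.04,0.16],"delta_pos":[0.57,-0.12,-0.02],"hand":1},{"dr":[0.25,0.04,0.16],"delta_pos":[0.56,-0.14,-0.01],"hand":1},{"dr":[0.25,0.04,0.16],"delta_pos":[0.56,-0.15,0],"hand":1},{"dr":[0.25,0.04,0.16],"delta_pos":[0.55,-0.17,0.01],"hand":1},{"dr":[0.25,0.04,0.16],"delta_pos":[0.55,-0.18,0.02],"hand":1},{"dr":[0.25,0.04,0.16],"delta_pos":[0.54,-0.2,0.03],"hand":1},{"dr":[0.25,0.04,0.16],"delta_pos":[0.54,-0.21,0.04],"hand":1},{"dr":[0.25,0.04,0.16],"delta_pos":[0.53,-0.23,0.06],"hand":1},{"dr":[0.25,0.04,0.16],"delta_pos":[0.52,-0.24,0.07],"hand":1},{"dr":[0.25,0.04,0.16],"delta_pos":[0.51,-0.25,0.09],"hand":1},{"dr":[0.25,0.04,0.16],"delta_pos":[0.51,-0.26,0.1],"hand":1},{"dr":[0.25,0.04,0.16],"delta_pos":[0.5,-0.27,0.12],"hand":1}]}}

```text
time_s: 3.9
eef_pos: [475.3, -316.1, 245.7]
ee_rot: [-0.268, 0.963, -0.015, -0.002]
force: [0.1, -0.0, 0.1]
grip_width: 1.005
```

```bash
python3 - <<'E'
from plan import *
show(); plan([(GT+90*A+[0,0,15],3)],1)
p,d=capture('wrist'); save('w1',p)
E
```

```text
t 3.9 tcp [ 475.3 -316.1  245.7] roterr(tool deg) [ 1.13 -0.44  0.55] F [ 0.1 -0.   0.1] grip 1.005 j [-0.94  0.62  1.1   0.33  1.86  0.69]
{"dr": [-0.04, 0.01, -0.02], "delta_pos": [-0.06, 0.02, -0.02], "hand": 1},
{"dr": [-0.04, 0.01, -0.02], "delta_pos": [-0.06, 0.02, -0.02], "hand": 1},
{"dr": [-0.04, 0.01, -0.02], "delta_pos": [-0.06, 0.02, -0.02], "hand": 1},
```

View pics/w1.png

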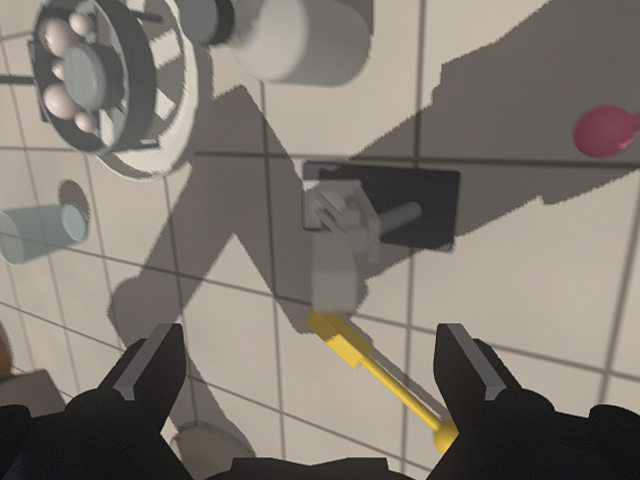

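```bash
python3 - <<'E'
from stirfit import *
from plan import A as AX
p,W=cloud('wrist'); q=W.reshape(-1,3); q=q[np.isfinite(q[:,0])]
x0=np.array([469,-213.3,45.6,1.546,.5236,0])
q=q[(q[:,2]>140)&(np.abs(sdf(q,x0[:3],frame(*x0[3:])))<12)]
f=lambda x: sdf(q,np.append(x[:2],45),frame(x[2],.5236,x[3]))
for y in (0,.3,-.3):
    s=least_squares(f,[469,-213,1.546,y],x_scale=[1,1,.01,.01],loss='soft_l1',f_scale=1)
    x=s.x; R=frame(x[2],.5236,x[3]); print(len(q),s.cost,x.round(3).tolist(),np.median(abs(s.fun)),'handle',np.append(x[:2],45)+143*R[:,2])
E
```

```text
3456 516.8142478081668 [469.47, -212.945, 1.543, -0.003] 0.2972036685951309 handle [ 467.5 -284.4  168.8]
3456 516.8142478041393 [469.47, -212.945, 1.543, -0.003] 0.2972036665174045 handle [ 467.5 -284.4  168.8]
3456 516.8142478144397 [469.47, -212.945, 1.543, -0.003] 0.2972038436899851 handle [ 467.5 -284.4  168.8]
```

```bash
sed -i 's/H0=np.array.*;/H0=np.array([467.4,-284.4,168.9]);/' plan.py; python3 - <<'E'
from plan import *
plan([(GT+90*A,3),(GT+40*A,4),(GT+0*A,5)],1)
E
```

```text
{"dr": [-0.04, 0.02, -0.01], "delta_pos": [-0.06, 0.08, 0.07], "hand": 1},
{"dr": [-0.04, 0.02, -0.01], "delta_pos": [-0.06, 0.08, 0.07], "hand": 1},
{"dr": [-0.04, 0.02, -0.01], "delta_pos": [-0.06, 0.08, 0.07], "hand": 1},
{"dr": [0.0, 0.0, 0.0], "delta_pos": [0.0, 0.0, 0.25], "hand": 1},
{"dr": [0.0, 0.0, 0.0], "delta_pos": [0.0, 0.0, 0.25], "hand": 1},
{"dr": [0.0, 0.0, 0.0], "delta_pos": [0.0, 0.0, 0.25], "hand": 1},
{"dr": [0.0, 0.0, 0.0], "delta_pos": [0.0, 0.0, 0.25], "hand": 1},
{"dr": [0.0, 0.0, 0.0], "delta_pos": [0.0, 0.0, 0.16], "hand": 1},
{"dr": [0.0, 0.0, 0.0], "delta_pos": [0.0, 0.0, 0.16], "hand": 1},
{"dr": [0.0, 0.0, 0.0], "delta_pos": [0.0, 0.0, 0.16], "hand": 1},
{"dr": [0.0, 0.0, 0.0], "delta_pos": [0.0, 0.0, 0.16], "hand": 1},
{"dr": [0.0, 0.0, 0.0], "delta_pos": [0.0, 0.0, 0.16], "hand": 1},
```

>>> {"name": "servo_tool", "arguments": {"motion": [{"dr":[-0.04,0.02,-0.01],"delta_pos":[-0.06,0.08,0.07],"hand":1},{"dr":[-0.04,0.02,-0.01],"delta_pos":[-0.06,0.08,0.07],"hand":1},{"dr":[-0.04,0.02,-0.01],"delta_pos":[-0.06,0.08,0.07],"hand":1},{"dr":[0,0,0],"delta_pos":[0,0,0.25],"hand":1},{"dr":[0,0,0],"delta_pos":[0,0,0.25],"hand":1},{"dr":[0,0,0],"delta_pos":[0,0,0],"hand":1}]}}

```text
time_s: 4.75
eef_pos: [464.1, -308.3, 205.3]
ee_rot: [-0.257, 0.966, -0.014, 0.004]
force: [1.1, 0.6, 0.3]
grip_width: 1.001
```

```bash
python3 - <<'E'
from plan import *
show(); plan([(GT+40*A,3),(GT+0*A,5)],1)
E
```

```text
t 4.75 tcp [ 464.1 -308.3  205.3] roterr(tool deg) [-0.22  0.12  0.18] F [1.1 0.6 0.3] grip 1.001 j [-0.94  0.6   1.22  0.31  1.74  0.64]
{"dr": [0.01, 0.0, -0.01], "delta_pos": [0.02, -0.02, 0.15], "hand": 1},
{"dr": [0.01, 0.0, -0.01], "delta_pos": [0.02, -0.02, 0.15], "hand": 1},
{"dr": [0.01, 0.0, -0.01], "delta_pos": [0.02, -0.02, 0.15], "hand": 1},
{"dr": [0.0, 0.0, 0.0], "delta_pos": [0.0, 0.0, 0.16], "hand": 1},
{"dr": [0.0, 0.0, 0.0], "delta_pos": [0.0, 0.0, 0.16], "hand": 1},
{"dr": [0.0, 0.0, 0.0], "delta_pos": [0.0, 0.0, 0.16], "hand": 1},
{"dr": [0.0, 0.0, 0.0], "delta_pos": [0.0, 0.0, 0.16], "hand": 1},
{"dr": [0.0, 0.0, 0.0], "delta_pos": [0.0, 0.0, 0.16], "hand": 1},
```

>>> {"name": "servo_tool", "arguments": {"motion": [{"dr":[0.01,0,-0.01],"delta_pos":[0.02,-0.02,0.15],"hand":1},{"dr":[0.01,0,-0.01],"delta_pos":[0.02,-0.02,0.15],"hand":1},{"dr":[0.01,0,-0.01],"delta_pos":[0.02,-0.02,0.15],"hand":1},{"dr":[0,0,0],"delta_pos":[0,0,0.18],"hand":1},{"dr":[0,0,0],"delta_pos":[0,0,0.18],"hand":1},{"dr":[0,0,0],"delta_pos":[0,0,0.16],"hand":1},{"dr":[0,0,0],"delta_pos":[0,0,0.12],"hand":1},{"dr":[0,0,0],"delta_pos":[0,0,0],"hand":1}]}}

```text
time_s: 5.75
eef_pos: [468.5, -276.2, 156.4]
ee_rot: [-0.26, 0.966, -0.011, 0.004]
force: [-0.2, -0.2, 0.8]
grip_width: 1.002
```

```bash
python3 - <<'E'
from plan import *
show(); plan([(GT+0*A,3)],1)
E
```

```text
t 5.75 tcp [ 468.5 -276.2  156.4] roterr(tool deg) [ 0.09  0.11 -0.17] F [-0.2 -0.2  0.8] grip 1.002 j [-0.91  0.61  1.34  0.33  1.61  0.63]
{"dr": [0.0, 0.0, 0.01], "delta_pos": [-0.01, 0.01, 0.03], "hand": 1},
{"dr": [0.0, 0.0, 0.01], "delta_pos": [-0.01, 0.01, 0.03], "hand": 1},
{"dr": [0.0, 0.0, 0.01], "delta_pos": [-0.01, 0.01, 0.03], "hand": 1},
```

>>> {"name": "servo_tool", "arguments": {"motion": [{"dr":[0,0,0.01],"delta_pos":[-0.01,0.01,0.03],"hand":1},{"dr":[0,0,0],"delta_pos":[-0.01,0,0.02],"hand":1},{"dr":[0,0,0],"delta_pos":[0,0,0],"hand":0.4},{"dr":[0,0,0],"delta_pos":[0,0,0],"hand":0.3},{"dr":[0,0,0],"delta_pos":[0,0,0],"hand":0},{"dr":[0,0,0],"delta_pos":[0,0,0],"hand":0},{"dr":[0,0,0],"delta_pos":[0,0,0],"hand":0},{"dr":[0,0,0],"delta_pos":[0,0,0],"hand":0}], "squeeze": 70}}

```text
time_s: 6.75
eef_pos: [467.6, -276.2, 154.6]
ee_rot: [-0.259, 0.966, -0.012, 0.005]
force: [0.7, 1.0, -0.4]
grip_width: 0.249
```

```bash
python3 - <<'E'
from plan import *
show(); print(GT)
E
```

```text
t 6.75 tcp [ 467.6 -276.2  154.6] roterr(tool deg) [-0.01  0.19 -0.07] F [ 0.7  1.  -0.4] grip 0.249 j [-0.91  0.61  1.35  0.33  1.6   0.63]
[ 467.62844087 -275.05279107  152.70532495]
```

>>> {"name": "servo_tool", "arguments": {"motion": [{"dr":[0,0,0],"delta_pos":[0,-0.1,0],"hand":0},{"dr":[0,0,0],"delta_pos":[0,-0.2,0],"hand":0},{"dr":[0,0,0],"delta_pos":[0,-0.3,0],"hand":0},{"dr":[0,0,0],"delta_pos":[0,-0.3,0],"hand":0},{"dr":[0,0,0],"delta_pos":[0,-0.3,-0.2],"hand":0}]}}

```text
time_s: 7.38
eef_pos: [468.4, -225.3, 194.9]
ee_rot: [-0.259, 0.966, -0.012, 0.004]
force: [0.6, -1.0, -1.2]
grip_width: 0.249
```

```bash
cat >> plan.py <<'E'
G0=np.array([467.6,-276.2,154.6]); OFF=np.array([469.4,-213.1,45.2])-G0
C=np.array([593.4,63.4])
def ft(ang,z,r=56): 
    a=np.deg2rad(ang); return np.array([C[0]+r*np.cos(a),C[1]+r*np.sin(a),z])-OFF
E
python3 - <<'E'
from plan import *
show(); s,p,R=state(); print('foot',p+OFF)
p,d=capture('scene'); save('s2',p[100:420,150:480])
s,p,R=state()
plan([(np.append(p[:2]+[10,15],240),2),(ft(-48,125),8)],0)
E
```

```text
t 7.38 tcp [ 468.4 -225.3  194.9] roterr(tool deg) [ 0.08  0.11 -0.05] F [ 0.6 -1.  -1.2] grip 0.249 j [-0.85  0.5   1.41  0.35  1.63  0.69]
foot [ 470.22117145 -162.22361892   85.48298729]
{"dr": [0.0, -0.01, 0.01], "delta_pos": [0.1, -0.34, -0.29], "hand": 0},
{"dr": [0.0, -0.01, 0.01], "delta_pos": [0.1, -0.34, -0.29], "hand": 0},
{"dr": [0.0, 0.0, 0.0], "delta_pos": [0.36, -0.37, 0.23], "hand": 0},
{"dr": [0.0, 0.0, 0.0], "delta_pos": [0.36, -0.37, 0.23], "hand": 0},
{"dr": [0.0, 0.0, 0.0], "delta_pos": [0.36, -0.37, 0.23], "hand": 0},
{"dr": [0.0, 0.0, 0.0], "delta_pos": [0.36, -0.37, 0.23], "hand": 0},
{"dr": [0.0, 0.0, 0.0], "delta_pos": [0.36, -0.37, 0.23], "hand": 0},
{"dr": [0.0, 0.0, 0.0], "delta_pos": [0.36, -0.37, 0.23], "hand": 0},
{"dr": [0.0, 0.0, 0.0], "delta_pos": [0.36, -0.37, 0.23], "hand": 0},
{"dr": [0.0, 0.0, 0.0], "delta_pos": [0.36, -0.37, 0.23], "hand": 0},
```

View pics/s2.png

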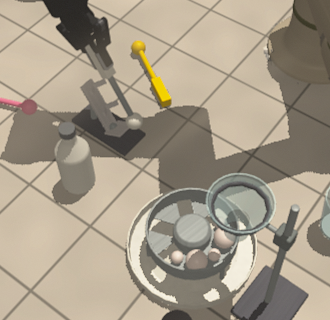

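The stirrer is out of the rest and held, with the foot at crop (135,122). The rest is empty and the beads have not moved.

>>> {"name": "servo_tool", "arguments": {"motion": [{"dr":[0,-0.01,0.01],"delta_pos":[0.1,-0.34,-0.29],"hand":0},{"dr":[0,-0.01,0.01],"delta_pos":[0.1,-0.34,-0.29],"hand":0},{"dr":[0,0,0],"delta_pos":[0.36,-0.37,0.23],"hand":0},{"dr":[0,0,0],"delta_pos":[0.36,-0.37,0.23],"hand":0},{"dr":[0,0,0],"delta_pos":[0.36,-0.37,0.23],"hand":0},{"dr":[0,0,0],"delta_pos":[0.36,-0.37,0.23],"hand":0},{"dr":[0,0,0],"delta_pos":[0.36,-0.37,0.23],"hand":0},{"dr":[0,0,0],"delta_pos":[0.36,-0.37,0.23],"hand":0},{"dr":[0,0,0],"delta_pos":[0.36,-0.37,0.23],"hand":0},{"dr":[0,0,0],"delta_pos":[0.2,-0.2,0.12],"hand":0},{"dr":[0,0,0],"delta_pos":[0,0,0],"hand":0}]}}

```text
time_s: 8.8
eef_pos: [624.0, -44.0, 241.9]
ee_rot: [-0.256, 0.967, -0.011, 0.006]
force: [0.2, 0.2, -1.4]
grip_width: 0.246
```

```bash
python3 - <<'E'
from plan import *
show(); s,p,R=state(); print('foot',p+OFF)
p,d=capture('top'); save('t3',cv2.resize(p[60:320,120:460],None,fx=2.3,fy=2.3))
p,d=capture('scene'); save('s3',cv2.resize(p[220:420,220:480],None,fx=3,fy=3))
plan([(ft(-48,125),3)],0)
E
```

```text
t 8.8 tcp [624.  -44.  241.9] roterr(tool deg) [-0.37  0.3  -0.14] F [ 0.2  0.2 -1.4] grip 0.246 j [-0.45  0.59  1.14  0.47  1.63  1.12]
foot [625.80360121  19.12735097 132.47515195]
{"dr": [0.01, -0.01, 0.0], "delta_pos": [0.04, 0.0, 0.06], "hand": 0},
{"dr": [0.01, -0.01, 0.0], "delta_pos": [0.04, 0.0, 0.06], "hand": 0},
{"dr": [0.01, -0.01, 0.0], "delta_pos": [0.04, 0.0, 0.06], "hand": 0},
```

View pics/s3.png

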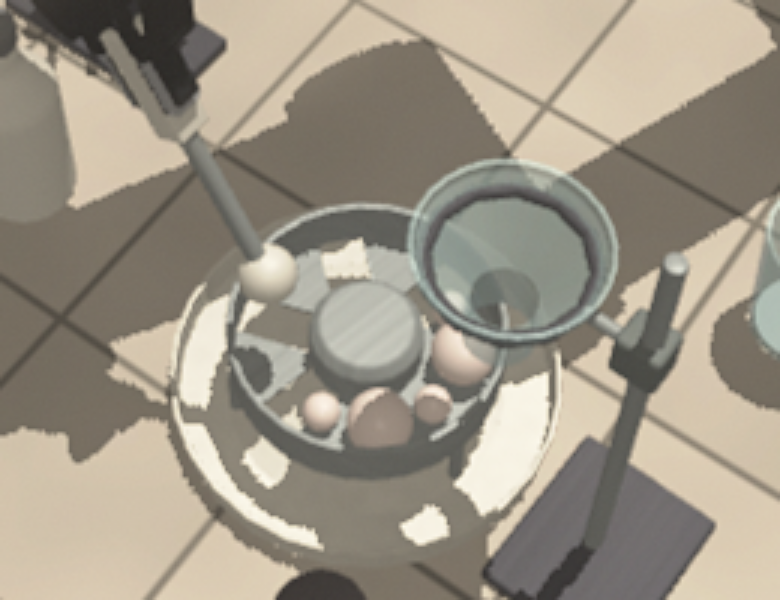

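View pics/t3.png

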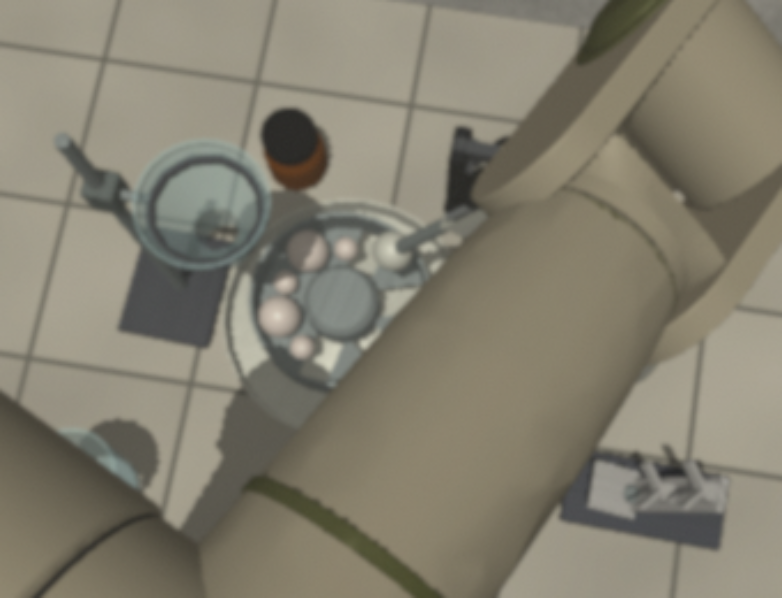

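```bash
python3 - <<'E'
from fit import *
from plan import OFF,state,plan,ft
s,p,R=state(); F=p+OFF
p,W=cloud('scene'); q=W.reshape(-1,3);q=q[np.isfinite(q[:,0])]; q=q[(np.linalg.norm(q-F,axis=1)<24)&(q[:,2]<F[2]+8)]
s=least_squares(lambda x:np.linalg.norm(q-x,axis=1)-17,F,loss='soft_l1',f_scale=1); print(F,s.x,len(q),np.median(abs(s.fun)))
plan([(ft(-48,98),4),(ft(-48,75),4)],0)
E
```

```text
[625.4  18.2 132.5] [624.1  16.2 133.7] 86 0.6212363869469684
{"dr": [0.01, -0.01, 0.0], "delta_pos": [0.03, 0.07, 0.16], "hand": 0},
{"dr": [0.01, -0.01, 0.0], "delta_pos": [0.03, 0.07, 0.16], "hand": 0},
{"dr": [0.01, -0.01, 0.0], "delta_pos": [0.03, 0.07, 0.16], "hand": 0},
{"dr": [0.01, -0.01, 0.0], "delta_pos": [0.03, 0.07, 0.16], "hand": 0},
{"dr": [0.0, 0.0, 0.0], "delta_pos": [0.0, 0.06, 0.1], "hand": 0},
{"dr": [0.0, 0.0, 0.0], "delta_pos": [0.0, 0.06, 0.1], "hand": 0},
{"dr": [0.0, 0.0, 0.0], "delta_pos": [0.0, 0.06, 0.1], "hand": 0},
{"dr": [0.0, 0.0, 0.0], "delta_pos": [0.0, 0.06, 0.1], "hand": 0},
```

>>> {"name": "servo_tool", "arguments": {"motion": [{"dr":[0.01,-0.01,0],"delta_pos":[0.03,0.07,0.16],"hand":0},{"dr":[0.01,-0.01,0],"delta_pos":[0.03,0.07,0.16],"hand":0},{"dr":[0.01,-0.01,0],"delta_pos":[0.03,0.07,0.16],"hand":0},{"dr":[0.01,-0.01,0],"delta_pos":[0.03,0.05,0.1],"hand":0},{"dr":[0,0,0],"delta_pos":[0,0,0],"hand":0}]}}

```text
time_s: 9.57
eef_pos: [629.4, -43.6, 207.4]
ee_rot: [-0.259, 0.966, -0.013, 0.002]
force: [0.2, -0.3, -1.5]
grip_width: 0.251
```

```bash
python3 - <<'E'
from plan import *
show(); s,p,R=state(); print('foot',p+OFF,'want',ft(-48,100)+OFF)
plan([(ft(-48,85),3),(ft(-48,69),4)],0)
E
```

```text
t 9.57 tcp [629.4 -43.6 207.4] roterr(tool deg) [ 0.08 -0.1   0.12] F [ 0.2 -0.3 -1.5] grip 0.251 j [-0.45  0.64  1.16  0.47  1.58  1.1 ]
foot [631.1953635   19.46774229  97.98058212] want [630.87131396  21.78388977 100.        ]
{"dr": [0.0, 0.0, 0.0], "delta_pos": [0.0, 0.03, 0.08], "hand": 0},
{"dr": [0.0, 0.0, 0.0], "delta_pos": [0.0, 0.03, 0.08], "hand": 0},
{"dr": [0.0, 0.0, 0.0], "delta_pos": [0.0, 0.03, 0.08], "hand": 0},
{"dr": [0.0, 0.0, 0.0], "delta_pos": [0.0, 0.04, 0.07], "hand": 0},
{"dr": [0.0, 0.0, 0.0], "delta_pos": [0.0, 0.04, 0.07], "hand": 0},
{"dr": [0.0, 0.0, 0.0], "delta_pos": [0.0, 0.04, 0.07], "hand": 0},
{"dr": [0.0, 0.0, 0.0], "delta_pos": [0.0, 0.04, 0.07], "hand": 0},
```

>>> {"name": "servo_tool", "arguments": {"motion": [{"dr":[0,0,0],"delta_pos":[0,0.03,0.08],"hand":0},{"dr":[0,0,0],"delta_pos":[0,0.03,0.08],"hand":0},{"dr":[0,0,0],"delta_pos":[0,0.03,0.08],"hand":0},{"dr":[0,0,0],"delta_pos":[0,0.04,0.07],"hand":0},{"dr":[0,0,0],"delta_pos":[0,0.04,0.07],"hand":0},{"dr":[0,0,0],"delta_pos":[0,0.04,0.07],"hand":0},{"dr":[0,0,0],"delta_pos":[0,0,0],"hand":0}]}}

```text
time_s: 10.45
eef_pos: [629.5, -41.3, 181.3]
ee_rot: [-0.259, 0.966, -0.012, 0.002]
force: [0.6, -0.0, -1.2]
grip_width: 0.25
```

```bash
cat >> plan.py <<'E'
def foot():
    s,p,R=state(); F=p+OFF; d=F[:2]-C; print('foot',F.round(1),'r',np.hypot(*d).round(1),'ang',np.rad2deg(np.arctan2(d[1],d[0])).round(1))
def arc(a0,a1,n,z=68,r=56):
    plan([(ft(a,z,r),1) for a in np.linspace(a0,a1,n+1)[1:]],0)
E
python3 - <<'E'
from plan import *
show(); foot(); arc(-48,12,11)
E
```

```text
t 10.45 tcp [629.5 -41.3 181.3] roterr(tool deg) [ 0.06 -0.06  0.09] F [ 0.6 -0.  -1.2] grip 0.25 j [-0.44  0.65  1.2   0.48  1.53  1.07]
foot [631.3  21.8  71.9] r 56.3 ang -47.7
{"dr": [-0.01, 0.01, -0.01], "delta_pos": [0.07, -0.03, 0.11], "hand": 0},
{"dr": [0.0, 0.0, 0.0], "delta_pos": [0.07, -0.07, 0.04], "hand": 0},
{"dr": [0.0, 0.0, 0.0], "delta_pos": [0.06, -0.08, 0.04], "hand": 0},
{"dr": [0.0, 0.0, 0.0], "delta_pos": [0.05, -0.08, 0.05], "hand": 0},
{"dr": [0.0, 0.0, 0.0], "delta_pos": [0.04, -0.09, 0.05], "hand": 0},
{"dr": [0.0, 0.0, 0.0], "delta_pos": [0.03, -0.09, 0.05], "hand": 0},
{"dr": [0.0, 0.0, 0.0], "delta_pos": [0.02, -0.09, 0.05], "hand": 0},
{"dr": [0.0, 0.0, 0.0], "delta_pos": [0.01, -0.09, 0.05], "hand": 0},
{"dr": [0.0, 0.0, 0.0], "delta_pos": [0.0, -0.09, 0.05], "hand": 0},
{"dr": [0.0, 0.0, 0.0], "delta_pos": [-0.01, -0.09, 0.05], "hand": 0},
{"dr": [0.0, 0.0, 0.0], "delta_pos": [-0.02, -0.09, 0.05], "hand": 0},
```

>>> {"name": "servo_tool", "arguments": {"motion": [{"dr":[0,0,0],"delta_pos":[0.07,-0.03,0.11],"hand":0},{"dr":[0,0,0],"delta_pos":[0.07,-0.07,0.04],"hand":0},{"dr":[0,0,0],"delta_pos":[0.06,-0.08,0.04],"hand":0},{"dr":[0,0,0],"delta_pos":[0.05,-0.08,0.05],"hand":0},{"dr":[0,0,0],"delta_pos":[0.04,-0.09,0.05],"hand":0},{"dr":[0,0,0],"delta_pos":[0.03,-0.09,0.05],"hand":0},{"dr":[0,0,0],"delta_pos":[0.02,-0.09,0.05],"hand":0}]}}

```text
time_s: 11.32
eef_pos: [648.8, -6.7, 177.9]
ee_rot: [-0.259, 0.966, -0.012, 0.003]
force: [0.1, 0.1, -1.9]
grip_width: 0.245
```

```bash
python3 - <<'E'
from plan import *
show(); foot(); arc(-12,48,11)
E
```

```text
t 11.32 tcp [648.8  -6.7 177.9] roterr(tool deg) [ 0.05 -0.02  0.06] F [ 0.1  0.1 -1.9] grip 0.245 j [-0.38  0.68  1.16  0.49  1.51  1.13]
foot [650.6  56.4  68.5] r 57.6 ang -6.9
{"dr": [0.0, 0.0, -0.01], "delta_pos": [-0.03, 0.0, 0.01], "hand": 0},
{"dr": [0.0, 0.0, 0.0], "delta_pos": [0.0, -0.09, 0.05], "hand": 0},
{"dr": [0.0, 0.0, 0.0], "delta_pos": [-0.01, -0.09, 0.05], "hand": 0},
{"dr": [0.0, 0.0, 0.0], "delta_pos": [-0.02, -0.09, 0.05], "hand": 0},
{"dr": [0.0, 0.0, 0.0], "delta_pos": [-0.03, -0.09, 0.05], "hand": 0},
{"dr": [0.0, 0.0, 0.0], "delta_pos": [-0.04, -0.09, 0.05], "hand": 0},
{"dr": [0.0, 0.0, 0.0], "delta_pos": [-0.04, -0.08, 0.05], "hand": 0},
{"dr": [0.0, 0.0, 0.0], "delta_pos": [-0.05, -0.08, 0.05], "hand": 0},
{"dr": [0.0, 0.0, 0.0], "delta_pos": [-0.06, -0.07, 0.04], "hand": 0},
{"dr": [0.0, 0.0, 0.0], "delta_pos": [-0.07, -0.07, 0.04], "hand": 0},
{"dr": [0.0, 0.0, 0.0], "delta_pos": [-0.08, -0.06, 0.04], "hand": 0},
```

>>> {"name": "servo_tool", "arguments": {"motion": [{"dr":[0,0,0],"delta_pos":[-0.03,-0.07,0.04],"hand":0},{"dr":[0,0,0],"delta_pos":[-0.01,-0.09,0.05],"hand":0},{"dr":[0,0,0],"delta_pos":[-0.02,-0.09,0.05],"hand":0},{"dr":[0,0,0],"delta_pos":[-0.03,-0.09,0.05],"hand":0},{"dr":[0,0,0],"delta_pos":[-0.04,-0.09,0.05],"hand":0},{"dr":[0,0,0],"delta_pos":[-0.04,-0.08,0.05],"hand":0},{"dr":[0,0,0],"delta_pos":[-0.05,-0.08,0.05],"hand":0},{"dr":[0,0,0],"delta_pos":[-0.06,-0.07,0.04],"hand":0}]}}

```text
time_s: 12.32
eef_pos: [634.8, 34.5, 178.0]
ee_rot: [-0.259, 0.966, -0.012, 0.003]
force: [0.8, -0.1, -0.6]
grip_width: 0.245
```

```bash
python3 - <<'E'
from plan import *
show(); foot(); arc(35,95,11)
p,d=capture('scene'); save('s4',cv2.resize(p[220:420,220:480],None,fx=3,fy=3))
E
```

```text
t 12.32 tcp [634.8  34.5 178. ] roterr(tool deg) [ 0.04 -0.03  0.05] F [ 0.8 -0.1 -0.6] grip 0.245 j [-0.33  0.63  1.24  0.5   1.46  1.16]
foot [636.6  97.6  68.6] r 55.1 ang 38.4
{"dr": [0.0, 0.0, -0.01], "delta_pos": [-0.01, -0.03, 0.03], "hand": 0},
{"dr": [0.0, 0.0, 0.0], "delta_pos": [-0.07, -0.07, 0.04], "hand": 0},
{"dr": [0.0, 0.0, 0.0], "delta_pos": [-0.08, -0.06, 0.03], "hand": 0},
{"dr": [0.0, 0.0, 0.0], "delta_pos": [-0.09, -0.05, 0.03], "hand": 0},
{"dr": [0.0, 0.0, 0.0], "delta_pos": [-0.09, -0.04, 0.03], "hand": 0},
{"dr": [0.0, 0.0, 0.0], "delta_pos": [-0.1, -0.04, 0.02], "hand": 0},
{"dr": [0.0, 0.0, 0.0], "delta_pos": [-0.1, -0.03, 0.02], "hand": 0},
{"dr": [0.0, 0.0, 0.0], "delta_pos": [-0.1, -0.02, 0.01], "hand": 0},
{"dr": [0.0, 0.0, 0.0], "delta_pos": [-0.11, -0.01, 0.01], "hand": 0},
{"dr": [0.0, 0.0, 0.0], "delta_pos": [-0.11, 0.0, 0.0], "hand": 0},
{"dr": [0.0, 0.0, 0.0], "delta_pos": [-0.11, 0.01, 0.0], "hand": 0},
```

View pics/s4.png

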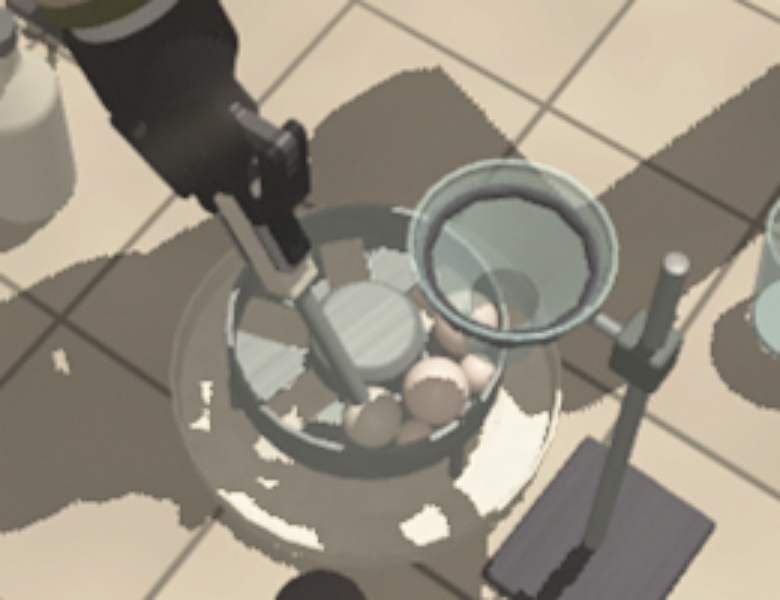

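The foot at (372,418) is pushing the chain of beads under the funnel. The gripper at (250,170) is well clear of the funnel at (515,250).

>>> {"name": "servo_tool", "arguments": {"motion": [{"dr":[0,0,0],"delta_pos":[-0.05,-0.07,0.04],"hand":0},{"dr":[0,0,0],"delta_pos":[-0.07,-0.07,0.04],"hand":0},{"dr":[0,0,0],"delta_pos":[-0.08,-0.06,0.03],"hand":0},{"dr":[0,0,0],"delta_pos":[-0.09,-0.05,0.03],"hand":0},{"dr":[0,0,0],"delta_pos":[-0.09,-0.04,0.03],"hand":0},{"dr":[0,0,0],"delta_pos":[-0.1,-0.04,0.02],"hand":0},{"dr":[0,0,0],"delta_pos":[-0.1,-0.03,0.02],"hand":0}]}}

```text
time_s: 13.25
eef_pos: [604.7, 57.5, 178.4]
ee_rot: [-0.259, 0.966, -0.012, 0.004]
force: [0.8, -1.2, -0.8]
grip_width: 0.252
```

```bash
python3 - <<'E'
from plan import *
show(); foot(); arc(78,138,11)
p,d=capture('scene'); save('s5',cv2.resize(p[220:420,220:480],None,fx=3,fy=3))
E
```

```text
t 13.25 tcp [604.7  57.5 178.4] roterr(tool deg) [-0.    0.08  0.03] F [ 0.8 -1.2 -0.8] grip 0.252 j [-0.31  0.56  1.36  0.51  1.4   1.15]
foot [606.5 120.6  69. ] r 58.7 ang 77.1
{"dr": [0.0, -0.01, 0.0], "delta_pos": [-0.13, 0.04, 0.0], "hand": 0},
{"dr": [0.0, 0.0, 0.0], "delta_pos": [-0.11, 0.0, 0.0], "hand": 0},
{"dr": [0.0, 0.0, 0.0], "delta_pos": [-0.11, 0.0, 0.0], "hand": 0},
{"dr": [0.0, 0.0, 0.0], "delta_pos": [-0.11, 0.01, -0.01], "hand": 0},
{"dr": [0.0, 0.0, 0.0], "delta_pos": [-0.1, 0.02, -0.01], "hand": 0},
{"dr": [0.0, 0.0, 0.0], "delta_pos": [-0.1, 0.03, -0.02], "hand": 0},
{"dr": [0.0, 0.0, 0.0], "delta_pos": [-0.1, 0.04, -0.02], "hand": 0},
{"dr": [0.0, 0.0, 0.0], "delta_pos": [-0.09, 0.05, -0.03], "hand": 0},
{"dr": [0.0, 0.0, 0.0], "delta_pos": [-0.09, 0.05, -0.03], "hand": 0},
{"dr": [0.0, 0.0, 0.0], "delta_pos": [-0.08, 0.06, -0.04], "hand": 0},
{"dr": [0.0, 0.0, 0.0], "delta_pos": [-0.07, 0.07, -0.04], "hand": 0},
```

View pics/s5.png

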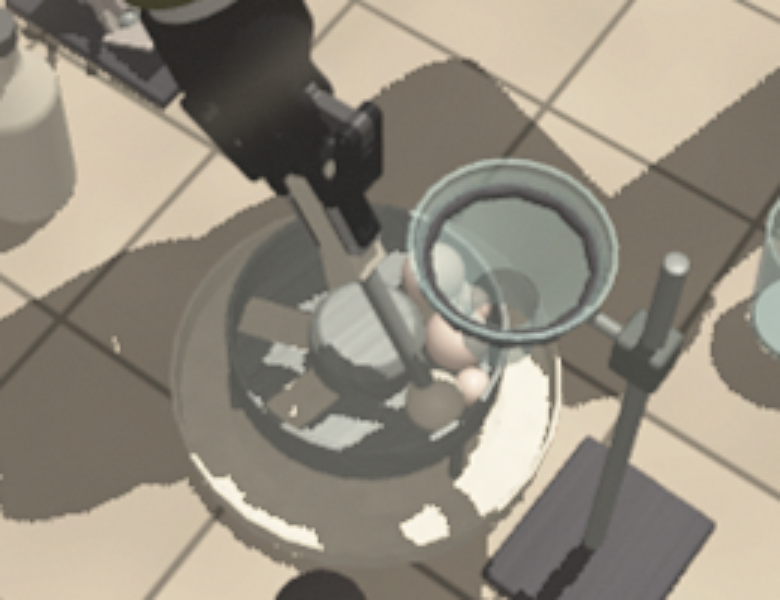

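The foot (437,400) is pushing a small bead at (470,383). A large bead is ahead at (452,338), and the front of the chain is beyond it at (430,268).

>>> {"name": "servo_tool", "arguments": {"motion": [{"dr":[0,0,0],"delta_pos":[-0.1,0.02,0],"hand":0},{"dr":[0,0,0],"delta_pos":[-0.11,0.02,0],"hand":0},{"dr":[0,0,0],"delta_pos":[-0.11,0.02,0],"hand":0},{"dr":[0,0,0],"delta_pos":[-0.11,0.02,-0.01],"hand":0},{"dr":[0,0,0],"delta_pos":[-0.1,0.03,-0.01],"hand":0},{"dr":[0,0,0],"delta_pos":[-0.1,0.03,-0.01],"hand":0}]}}

```text
time_s: 14.05
eef_pos: [569.5, 51.6, 175.7]
ee_rot: [-0.259, 0.966, -0.012, 0.002]
force: [0.6, -0.2, -1.0]
grip_width: 0.249
```

```bash
python3 - <<'E'
from plan import *
show(); foot(); arc(112,172,11)
p,d=capture('scene'); save('s6',cv2.resize(p[220:420,220:480],None,fx=3,fy=3))
E
```

```text
t 14.05 tcp [569.5  51.6 175.7] roterr(tool deg) [ 0.06 -0.11  0.05] F [ 0.6 -0.2 -1. ] grip 0.249 j [-0.34  0.5   1.47  0.51  1.38  1.11]
foot [571.3 114.7  66.3] r 55.9 ang 113.3
{"dr": [-0.01, 0.01, 0.0], "delta_pos": [-0.07, 0.01, -0.05], "hand": 0},
{"dr": [0.0, 0.0, 0.0], "delta_pos": [-0.09, 0.05, -0.03], "hand": 0},
{"dr": [0.0, 0.0, 0.0], "delta_pos": [-0.09, 0.06, -0.03], "hand": 0},
{"dr": [0.0, 0.0, 0.0], "delta_pos": [-0.08, 0.06, -0.04], "hand": 0},
{"dr": [0.0, 0.0, 0.0], "delta_pos": [-0.07, 0.07, -0.04], "hand": 0},
{"dr": [0.0, 0.0, 0.0], "delta_pos": [-0.06, 0.07, -0.04], "hand": 0},
{"dr": [0.0, 0.0, 0.0], "delta_pos": [-0.06, 0.08, -0.05], "hand": 0},
{"dr": [0.0, 0.0, 0.0], "delta_pos": [-0.05, 0.08, -0.05], "hand": 0},
{"dr": [0.0, 0.0, 0.0], "delta_pos": [-0.04, 0.09, -0.05], "hand": 0},
{"dr": [0.0, 0.0, 0.0], "delta_pos": [-0.03, 0.09, -0.05], "hand": 0},
{"dr": [0.0, 0.0, 0.0], "delta_pos": [-0.02, 0.09, -0.05], "hand": 0},
```

View pics/s6.png

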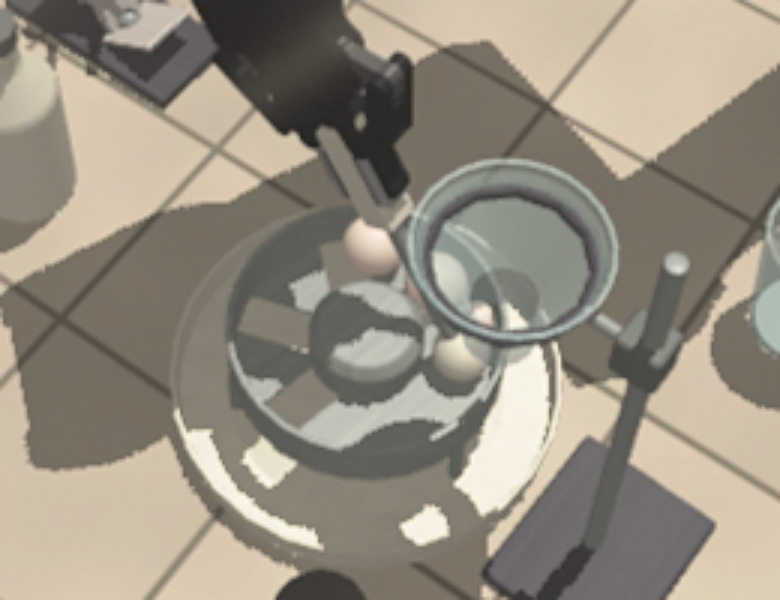

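The foot (460,355) is under the funnel, the first large bead (370,245) has crossed two slots' width, and the funnel is untouched.

>>> {"name": "servo_tool", "arguments": {"motion": [{"dr":[0,0,0],"delta_pos":[-0.08,0.02,-0.05],"hand":0},{"dr":[0,0,0],"delta_pos":[-0.09,0.05,-0.03],"hand":0},{"dr":[0,0,0],"delta_pos":[-0.09,0.06,-0.03],"hand":0},{"dr":[0,0,0],"delta_pos":[-0.08,0.06,-0.04],"hand":0},{"dr":[0,0,0],"delta_pos":[-0.07,0.07,-0.04],"hand":0},{"dr":[0,0,0],"delta_pos":[-0.06,0.07,-0.04],"hand":0}]}}

```text
time_s: 14.85
eef_pos: [543.6, 30.7, 177.6]
ee_rot: [-0.259, 0.966, -0.012, 0.002]
force: [-0.0, 0.1, -1.0]
grip_width: 0.249
```

```bash
python3 - <<'E'
from plan import *
show(); foot(); arc(148,208,11)
p,d=capture('scene'); save('s7',cv2.resize(p[220:420,220:480],None,fx=3,fy=3))
E
```

```text
t 14.85 tcp [543.6  30.7 177.6] roterr(tool deg) [ 0.05 -0.12  0.05] F [-0.   0.1 -1. ] grip 0.249 j [-0.39  0.45  1.54  0.5   1.38  1.05]
foot [545.4  93.8  68.2] r 56.8 ang 147.6
{"dr": [-0.01, 0.01, 0.0], "delta_pos": [-0.04, 0.1, -0.05], "hand": 0},
{"dr": [0.0, 0.0, 0.0], "delta_pos": [-0.04, 0.09, -0.05], "hand": 0},
{"dr": [0.0, 0.0, 0.0], "delta_pos": [-0.03, 0.09, -0.05], "hand": 0},
{"dr": [0.0, 0.0, 0.0], "delta_pos": [-0.02, 0.09, -0.05], "hand": 0},
{"dr": [0.0, 0.0, 0.0], "delta_pos": [-0.01, 0.09, -0.05], "hand": 0},
{"dr": [0.0, 0.0, 0.0], "delta_pos": [0.0, 0.09, -0.05], "hand": 0},
{"dr": [0.0, 0.0, 0.0], "delta_pos": [0.01, 0.09, -0.05], "hand": 0},
{"dr": [0.0, 0.0, 0.0], "delta_pos": [0.02, 0.09, -0.05], "hand": 0},
{"dr": [0.0, 0.0, 0.0], "delta_pos": [0.03, 0.09, -0.05], "hand": 0},
{"dr": [0.0, 0.0, 0.0], "delta_pos": [0.04, 0.09, -0.05], "hand": 0},
{"dr": [0.0, 0.0, 0.0], "delta_pos": [0.05, 0.08, -0.05], "hand": 0},
```

View pics/s7.png

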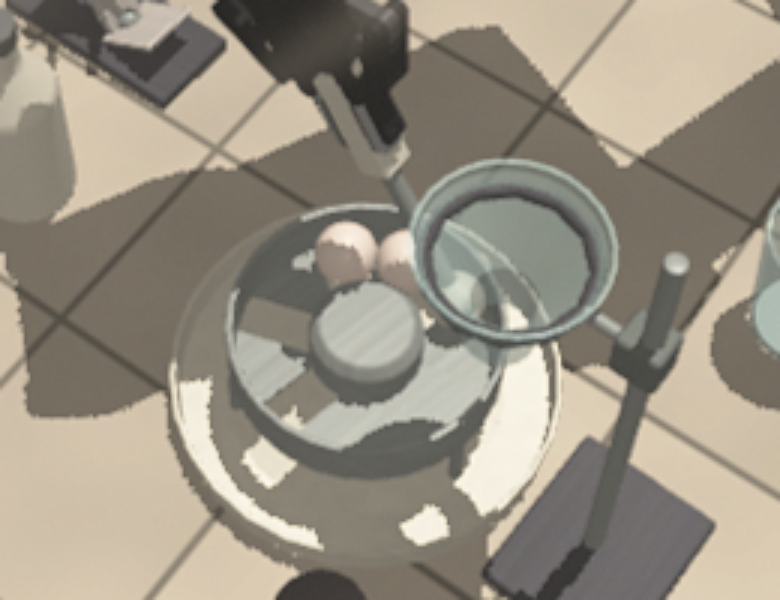

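The two large beads now lie side by side at (345,250) and (405,258), so the small bead between them has gone. I'll push on past the first slot.

>>> {"name": "servo_tool", "arguments": {"motion": [{"dr":[0,0,0],"delta_pos":[-0.04,0.09,-0.05],"hand":0},{"dr":[0,0,0],"delta_pos":[-0.03,0.09,-0.05],"hand":0},{"dr":[0,0,0],"delta_pos":[-0.02,0.09,-0.05],"hand":0},{"dr":[0,0,0],"delta_pos":[-0.01,0.09,-0.05],"hand":0},{"dr":[0,0,0],"delta_pos":[0,0.09,-0.05],"hand":0},{"dr":[0,0,0],"delta_pos":[0.02,0.09,-0.05],"hand":0},{"dr":[0,0,0],"delta_pos":[0.02,0.09,-0.05],"hand":0},{"dr":[0,0,0],"delta_pos":[0,0,0],"hand":0}]}}

```text
time_s: 15.9
eef_pos: [539.5, -8.6, 176.8]
ee_rot: [-0.259, 0.966, -0.012, 0.002]
force: [0.1, -0.2, -1.8]
grip_width: 0.251
```

```bash
python3 - <<'E'
from plan import *
show(); foot()
p,d=capture('scene'); save('s8',cv2.resize(p[220:420,220:480],None,fx=3,fy=3))
for l in ['small0_center','large0_center']:
    for r in search_frame('scene',l): print(l,r)
p,d=capture('top'); save('t8',cv2.resize(p[110:260,140:340],None,fx=4,fy=4,interpolation=2))
E
```

```text
t 15.9 tcp [539.5  -8.6 176.8] roterr(tool deg) [ 0.04 -0.1   0.09] F [ 0.1 -0.2 -1.8] grip 0.251 j [-0.46  0.46  1.53  0.48  1.41  1.  ]
foot [541.3  54.5  67.4] r 52.9 ang -170.4
small0_center {'bbox': [300.1, 312.0, 320.0, 333.3], 'score': 0.7}
```

View pics/s8.png

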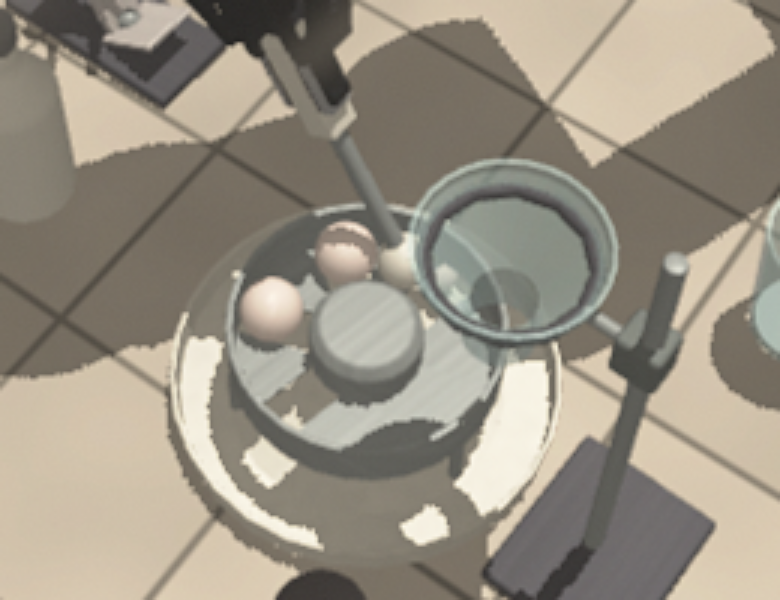

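View pics/t8.png

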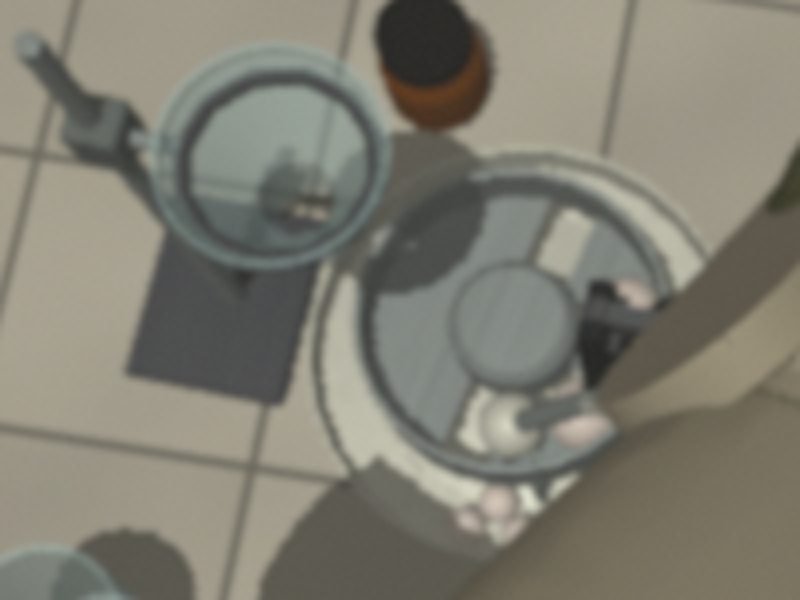

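The two large beads are still in the sieve, at (345,253) and (270,308). The top view shows small beads in the tray near (470-500,500-520). I'll back off a little, lift straight up, and look from a clear position.

```bash
python3 - <<'E'
from plan import *
s,p,R=state()
a=p+np.array([-3,5,2]); b=a+[0,0,55]; c=b+[-30,-60,20]
plan([(a,2),(b,5),(c,4)],0)
E
```

```text
{"dr": [0.0, 0.01, 0.0], "delta_pos": [-0.03, -0.05, 0.01], "hand": 0},
{"dr": [0.0, 0.01, 0.0], "delta_pos": [-0.03, -0.05, 0.01], "hand": 0},
{"dr": [0.0, 0.0, 0.0], "delta_pos": [0.0, -0.11, -0.19], "hand": 0},
{"dr": [0.0, 0.0, 0.0], "delta_pos": [0.0, -0.11, -0.19], "hand": 0},
{"dr": [0.0, 0.0, 0.0], "delta_pos": [0.0, -0.11, -0.19], "hand": 0},
{"dr": [0.0, 0.0, 0.0], "delta_pos": [0.0, -0.11, -0.19], "hand": 0},
{"dr": [0.0, 0.0, 0.0], "delta_pos": [0.0, -0.11, -0.19], "hand": 0},
{"dr": [0.0, 0.0, 0.0], "delta_pos": [-0.14, 0.21, -0.24], "hand": 0},
{"dr": [0.0, 0.0, 0.0], "delta_pos": [-0.14, 0.21, -0.24], "hand": 0},
{"dr": [0.0, 0.0, 0.0], "delta_pos": [-0.14, 0.21, -0.24], "hand": 0},
{"dr": [0.0, 0.0, 0.0], "delta_pos": [-0.14, 0.21, -0.24], "hand": 0},
```

>>> {"name": "servo_tool", "arguments": {"motion": [{"dr":[0,0,0],"delta_pos":[-0.03,-0.05,0.01],"hand":0},{"dr":[0,0,0],"delta_pos":[-0.02,-0.05,0.01],"hand":0},{"dr":[0,0,0],"delta_pos":[0,-0.1,-0.19],"hand":0},{"dr":[0,0,0],"delta_pos":[0,-0.11,-0.19],"hand":0},{"dr":[0,0,0],"delta_pos":[0,-0.11,-0.19],"hand":0},{"dr":[0,0,0],"delta_pos":[0,-0.11,-0.19],"hand":0},{"dr":[0,0,0],"delta_pos":[0,-0.11,-0.19],"hand":0},{"dr":[0,0,0],"delta_pos":[-0.14,0.21,-0.24],"hand":0},{"dr":[0,0,0],"delta_pos":[-0.3,0.4,-0.3],"hand":0},{"dr":[0,0,0],"delta_pos":[-0.5,0.6,-0.4],"hand":0},{"dr":[0,0,0],"delta_pos":[-0.5,0.6,-0.3],"hand":0},{"dr":[0,0,0],"delta_pos":[0,0,0],"hand":0}]}}

```text
time_s: 17.6
eef_pos: [458.2, -116.8, 247.5]
ee_rot: [-0.259, 0.966, -0.012, 0.002]
force: [0.6, 0.3, -2.2]
grip_width: 0.251
```

```bash
python3 - <<'E'
from plan import *
show(); foot()
p,d=capture('scene'); save('s9',cv2.resize(p[270:420,260:440],None,fx=4,fy=4,interpolation=2))
p,d=capture('top'); save('t9',cv2.resize(p[110:260,180:380],None,fx=4,fy=4,interpolation=2))
E
```

```text
t 17.6 tcp [ 458.2 -116.8  247.5] roterr(tool deg) [-0.03 -0.07  0.03] F [ 0.6  0.3 -2.2] grip 0.251 j [-0.72  0.31  1.55  0.39  1.63  0.83]
foot [460.  -53.7 138.1] r 177.5 ang -138.7
```

View pics/s9.png

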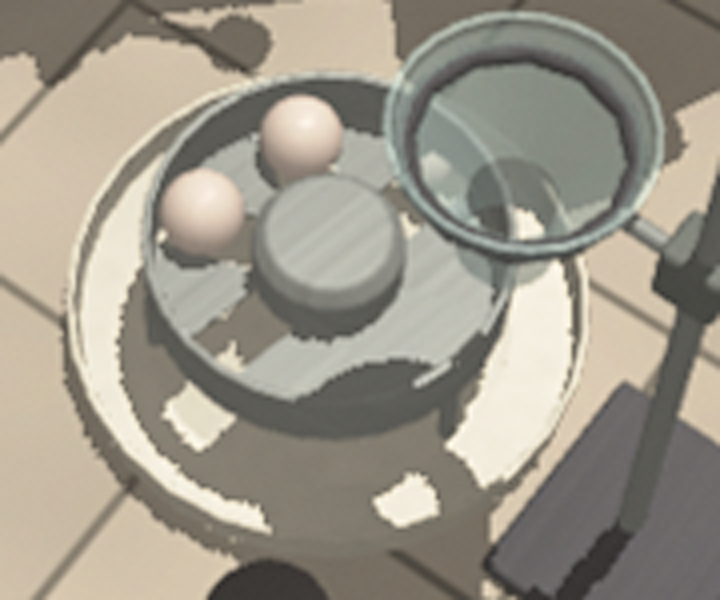

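View pics/t9.png

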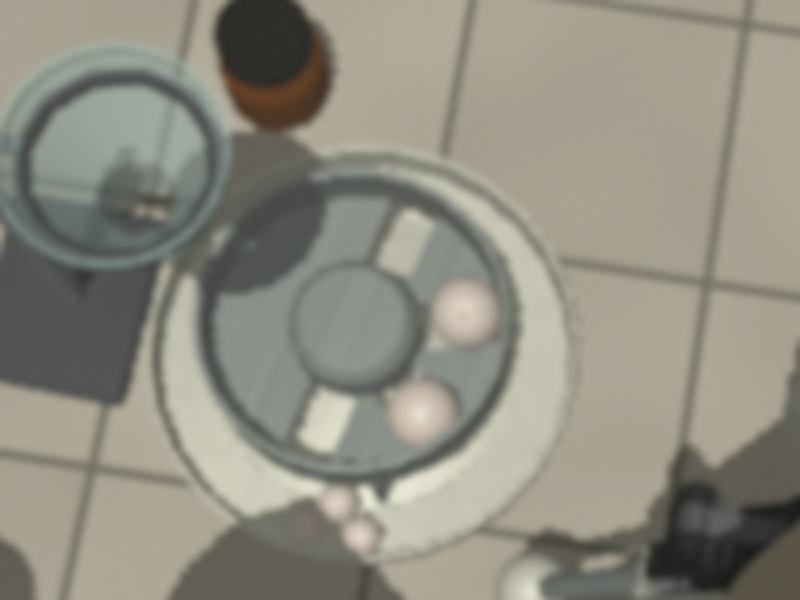

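```bash
python3 - <<'E'
from fit import *
p,W=cloud('top'); r=outline_of('top','small0_center')
for x in r:
    m=x['pixels']; print(x['score'],np.round(x['bbox']),np.nanmedian(W[m],0))
q=p[220:260,230:300].astype(float); q=np.clip(q*1.6,0,255).astype(np.uint8); save('t10',cv2.resize(q,None,fx=10,fy=10,interpolation=2))
# height map above tray
z=W[220:260,230:300,2]; save('z10',cv2.resize(np.dstack([np.clip(np.nan_to_num(z)*4,0,255).astype(np.uint8)]*3),None,fx=10,fy=10,interpolation=0))
E
```

```text
0.51 [144. 118. 238. 213.] [599.  187.3 220.9]
0.39 [262. 230. 273. 239.] [507.5  61.3  23.6]
```

View pics/t10.png

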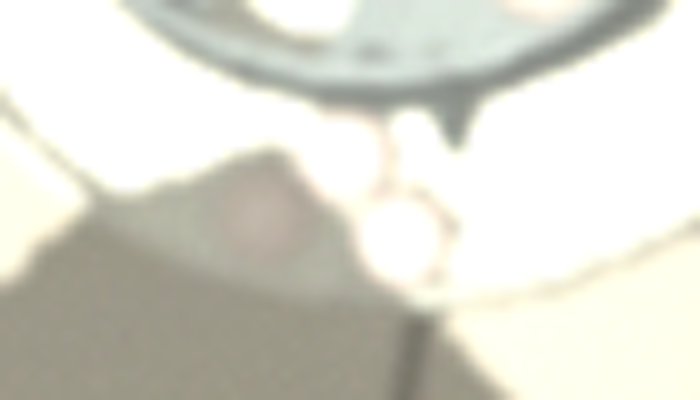

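View pics/z10.png

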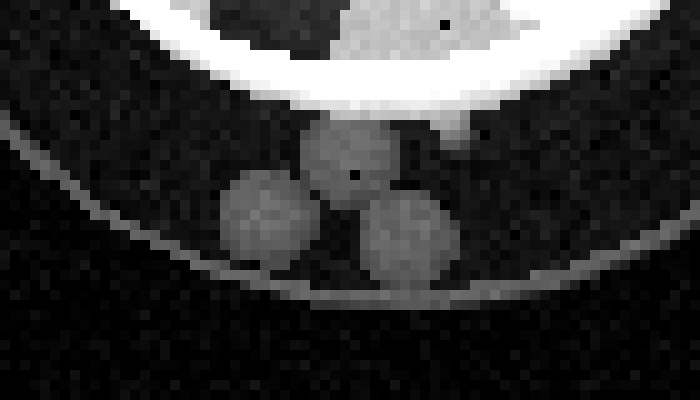

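All three small beads are in the tray, visible as three blobs in the height map, and only the two large ones remain in the sieve. Next is returning the stirrer. I'll move to a pose in front of the notches and check for in-hand slip there.

```bash
python3 - <<'E'
from plan import *
s,p,R=state(); print(G0+60*XS+10*A)
plan([(np.array([466,-190,235.]),3),(G0+60*XS+10*A,4)],0)
E
```

```text
[ 468.74737233 -229.25249427  193.26025404]
{"dr": [0.0, 0.01, 0.01], "delta_pos": [0.05, 0.48, -0.18], "hand": 0},
{"dr": [0.0, 0.01, 0.01], "delta_pos": [0.05, 0.48, -0.18], "hand": 0},
{"dr": [0.0, 0.01, 0.01], "delta_pos": [0.05, 0.48, -0.18], "hand": 0},
{"dr": [0.0, 0.0, 0.0], "delta_pos": [0.02, 0.27, 0.08], "hand": 0},
{"dr": [0.0, 0.0, 0.0], "delta_pos": [0.02, 0.27, 0.08], "hand": 0},
{"dr": [0.0, 0.0, 0.0], "delta_pos": [0.02, 0.27, 0.08], "hand": 0},
{"dr": [0.0, 0.0, 0.0], "delta_pos": [0.02, 0.27, 0.08], "hand": 0},
```

>>> {"name": "servo_tool", "arguments": {"motion": [{"dr":[0,0.01,0.01],"delta_pos":[0.05,0.48,-0.18],"hand":0},{"dr":[0,0.01,0],"delta_pos":[0.05,0.48,-0.18],"hand":0},{"dr":[0,0,0],"delta_pos":[0.05,0.48,-0.18],"hand":0},{"dr":[0,0,0],"delta_pos":[0.02,0.25,0.08],"hand":0},{"dr":[0,0,0],"delta_pos":[0.02,0.25,0.08],"hand":0},{"dr":[0,0,0],"delta_pos":[0.02,0.15,0.08],"hand":0},{"dr":[0,0,0],"delta_pos":[0,0,0],"hand":0}]}}

```text
time_s: 18.68
eef_pos: [469.7, -215.1, 204.8]
ee_rot: [-0.259, 0.966, -0.009, 0.003]
force: [0.5, 0.1, -1.6]
grip_width: 0.255
```

```bash
python3 - <<'E'
from stirfit import *
import plan as P
P.show()
s,p,R=P.state(); F=p+P.OFF
for n in ['scene','top']:
    im,W=cloud(n); q=W.reshape(-1,3);q=q[np.isfinite(q[:,0])]
    L=(q-F)@frame(1.543,.5236,0)
    q=q[(L[:,2]<100)&(np.abs(sdf(q,F,frame(1.543,.5236,0)))<7)]
    f=lambda x: sdf(q,x[:3],frame(x[3],x[4],0))
    r=least_squares(f,[*F,1.543,.5236],x_scale=[1,1,1,.01,.01],loss='soft_l1',f_scale=1)
    print(n,len(q),'exp foot',F,'fit',r.x[:3],r.x[3:].round(3).tolist(),np.median(abs(r.fun)))
    save(n+'11',cv2.resize(im[120:310,190:310] if n=='scene' else im[170:310,350:480],None,fx=3,fy=3,interpolation=2))
E
```

```text
t 18.68 tcp [ 469.7 -215.1  204.8] roterr(tool deg) [ 0.1 -0.1 -0.3] F [ 0.5  0.1 -1.6] grip 0.255 j [-0.8  0.5  1.4  0.3  1.6  0.7]
scene 475 exp foot [ 471.5 -152.    95.4] fit [ 469.1 -152.7   97.6] [1.573, 0.521] 1.00182049059889
top 383 exp foot [ 471.5 -152.    95.4] fit [ 471.  -151.1   95.6] [1.549, 0.523] 0.5018852426722349
```

View pics/scene11.png

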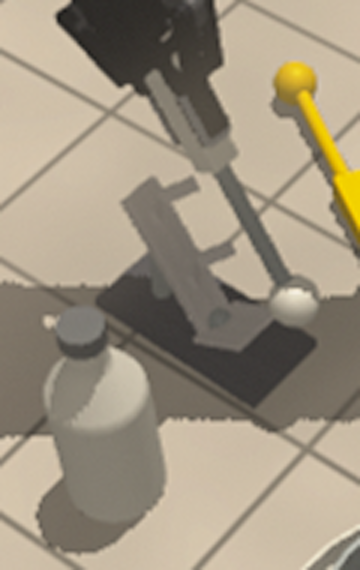

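No in-hand slip: the top fit is within 1 mm, and the scene fit shows only its known bias. I'll lay it back along the notch direction.

```bash
python3 - <<'E'
from plan import *
plan([(G0+55*XS+4*A,3),(G0+25*XS+3*A,4)],0)
E
```

```text
{"dr": [0.0, 0.0, 0.01], "delta_pos": [-0.01, 0.16, 0.06], "hand": 0},
{"dr": [0.0, 0.0, 0.01], "delta_pos": [-0.01, 0.16, 0.06], "hand": 0},
{"dr": [0.0, 0.0, 0.01], "delta_pos": [-0.01, 0.16, 0.06], "hand": 0},
{"dr": [0.0, 0.0, 0.0], "delta_pos": [0.0, 0.15, 0.01], "hand": 0},
{"dr": [0.0, 0.0, 0.0], "delta_pos": [0.0, 0.15, 0.0], "hand": 0},
{"dr": [0.0, 0.0, 0.0], "delta_pos": [0.0, 0.15, 0.01], "hand": 0},
{"dr": [0.0, 0.0, 0.0], "delta_pos": [0.0, 0.15, 0.01], "hand": 0},
```

>>> {"name": "servo_tool", "arguments": {"motion": [{"dr":[0,0,0.01],"delta_pos":[-0.01,0.16,0.06],"hand":0},{"dr":[0,0,0.01],"delta_pos":[-0.01,0.16,0.06],"hand":0},{"dr":[0,0,0.01],"delta_pos":[-0.01,0.16,0.06],"hand":0},{"dr":[0,0,0],"delta_pos":[0,0.15,0.01],"hand":0},{"dr":[0,0,0],"delta_pos":[0,0.15,0],"hand":0},{"dr":[0,0,0],"delta_pos":[0,0.1,0.01],"hand":0},{"dr":[0,0,0],"delta_pos":[0,0,0],"hand":0}]}}

```text
time_s: 19.65
eef_pos: [467.6, -250.4, 173.2]
ee_rot: [-0.259, 0.966, -0.011, 0.003]
force: [0.1, 0.3, -1.6]
grip_width: 0.246
```

```bash
python3 - <<'E'
from plan import *
show(); s,p,R=state(); print('rel to G0 along x,XS,A', (p-G0)@RT[:,0],(p-G0)@XS,(p-G0)@A)
plan([(G0+2*XS+1*A,6)],0)
E
```

```text
t 19.65 tcp [ 467.6 -250.4  173.2] roterr(tool deg) [-0.03 -0.07 -0.09] F [ 0.1  0.3 -1.6] grip 0.246 j [-0.88  0.55  1.39  0.33  1.61  0.66]
rel to G0 along x,XS,A -0.6504744830037325 31.631466172219906 3.1619631875309953
{"dr": [0.0, 0.0, 0.0], "delta_pos": [0.0, 0.1, 0.01], "hand": 0},
{"dr": [0.0, 0.0, 0.0], "delta_pos": [0.0, 0.1, 0.01], "hand": 0},
{"dr": [0.0, 0.0, 0.0], "delta_pos": [0.0, 0.1, 0.01], "hand": 0},
{"dr": [0.0, 0.0, 0.0], "delta_pos": [0.0, 0.1, 0.01], "hand": 0},
{"dr": [0.0, 0.0, 0.0], "delta_pos": [0.0, 0.1, 0.01], "hand": 0},
{"dr": [0.0, 0.0, 0.0], "delta_pos": [0.0, 0.1, 0.01], "hand": 0},
```

>>> {"name": "servo_tool", "arguments": {"motion": [{"dr":[0,0,0],"delta_pos":[0.01,0.1,0],"hand":0},{"dr":[0,0,0],"delta_pos":[0,0.1,0],"hand":0},{"dr":[0,0,0],"delta_pos":[0,0.1,0],"hand":0},{"dr":[0,0,0],"delta_pos":[0,0.1,0.01],"hand":0},{"dr":[0,0,0],"delta_pos":[0,0.08,0.01],"hand":0},{"dr":[0,0,0],"delta_pos":[0,0.05,0.01],"hand":0},{"dr":[0,0,0],"delta_pos":[0,0,0],"hand":0}]}}

```text
time_s: 20.52
eef_pos: [467.7, -274.0, 157.8]
ee_rot: [-0.258, 0.966, -0.011, 0.003]
force: [0.7, -0.3, -0.8]
grip_width: 0.249
```

```bash
python3 - <<'E'
from plan import *
show(); s,p,R=state(); print('rel to G0 along x,XS,A', (p-G0)@RT[:,0],(p-G0)@XS,(p-G0)@A)
plan([(G0,2)],0)
E
```

```text
t 20.52 tcp [ 467.7 -274.   157.8] roterr(tool deg) [-0.04 -0.06 -0.11] F [ 0.7 -0.3 -0.8] grip 0.249 j [-0.9   0.6   1.35  0.32  1.61  0.63]
rel to G0 along x,XS,A 0.025342242807620066 3.4577737757480027 1.682335424249049
{"dr": [0.0, 0.0, 0.01], "delta_pos": [0.0, 0.03, 0.02], "hand": 0},
{"dr": [0.0, 0.0, 0.01], "delta_pos": [0.0, 0.03, 0.02], "hand": 0},
```

>>> {"name": "servo_tool", "arguments": {"motion": [{"dr":[0,0,0],"delta_pos":[0,0.03,0.02],"hand":0},{"dr":[0,0,0],"delta_pos":[0,0.03,0.01],"hand":0},{"dr":[0,0,0],"delta_pos":[0,0.01,0.01],"hand":0},{"dr":[0,0,0],"delta_pos":[0,0,0],"hand":0}]}}

```text
time_s: 21.02
eef_pos: [467.8, -276.1, 154.6]
ee_rot: [-0.258, 0.966, -0.011, 0.003]
force: [-1.3, -0.8, -0.6]
grip_width: 0.253
```

```bash
python3 - <<'E'
from plan import *
show(); s,p,R=state(); print('rel to G0 along x,XS,A', (p-G0)@RT[:,0],(p-G0)@XS,(p-G0)@A)
E
```

```text
t 21.02 tcp [ 467.8 -276.1  154.6] roterr(tool deg) [-0.06 -0.04 -0.14] F [-1.3 -0.8 -0.6] grip 0.253 j [-0.9   0.61  1.35  0.32  1.6   0.63]
rel to G0 along x,XS,A 0.17105187454790724 0.06440234567987499 -0.04007074018864938
```

Exactly the original grasp pose, with low force. Now open slowly and withdraw along the axis.

>>> {"name": "servo_tool", "arguments": {"motion": [{"dr":[0,0,0],"delta_pos":[0,0,0],"hand":0.3},{"dr":[0,0,0],"delta_pos":[0,0,0],"hand":0.4},{"dr":[0,0,0],"delta_pos":[0,0,0],"hand":0.7},{"dr":[0,0,0],"delta_pos":[0,0,0],"hand":1},{"dr":[0,0,0],"delta_pos":[0,0,0],"hand":1},{"dr":[0,0,0],"delta_pos":[0,0,0],"hand":1},{"dr":[0,0,0],"delta_pos":[0,0,-0.1],"hand":1},{"dr":[0,0,0],"delta_pos":[0,0,-0.3],"hand":1},{"dr":[0,0,0],"delta_pos":[0,0,-0.5],"hand":1},{"dr":[0,0,0],"delta_pos":[0,0,-0.5],"hand":1},{"dr":[0,0,0],"delta_pos":[0,0,-0.5],"hand":1},{"dr":[0,0,0],"delta_pos":[0,0,-0.5],"hand":1},{"dr":[0,0,0],"delta_pos":[-0.5,0,-0.5],"hand":1},{"dr":[0,0,0],"delta_pos":[-0.5,0,-0.3],"hand":1},{"dr":[0,0,0],"delta_pos":[-0.5,0,0],"hand":1},{"dr":[0,0,0],"delta_pos":[0,0,0],"hand":1}]}}

```text
time_s: 23.02
eef_pos: [387.9, -360.4, 305.9]
ee_rot: [-0.255, 0.967, -0.011, 0.005]
force: [-0.9, 0.3, -0.6]
grip_width: 0.999
```

```bash
python3 - <<'E'
from stirfit import *
import plan as P
P.show()
for n in ['scene','top']:
    im,W=cloud(n); q=W.reshape(-1,3);q=q[np.isfinite(q[:,0])]
    F=np.array([469.4,-213.1,45.2]); Rr=frame(1.543,.5236,0)
    q=q[(np.abs(sdf(q,F,Rr))<7)&(q[:,2]>35)]; L=(q-F)@Rr; q=q[(L[:,0]>-2)|(L[:,2]>110)]
    f=lambda x: sdf(q,x[:3],frame(x[3],x[4],0))
    r=least_squares(f,[*F,1.543,.5236],x_scale=[1,1,1,.01,.01],loss='soft_l1',f_scale=1)
    print(n,len(q),'fit',r.x[:3],r.x[3:].round(3).tolist(),np.median(abs(r.fun)))
    for l in ['bottle','beaker','jar']:
        o=outline_of(n,l)
        if o:
            v=np.nanmedian(W[o[0]['pixels']],0); print(l,round(o[0]['score'],2),np.round(o[0]['bbox']),v)
    save(n+'12',im)
E
```

```text
t 23.02 tcp [ 387.9 -360.4  305.9] roterr(tool deg) [-0.5  0.2 -0.2] F [-0.9  0.3 -0.6] grip 0.999 j [-1.1  0.5  1.1  0.3  2.   0.6]
scene 1054 fit [ 468.  -213.3   47. ] [1.545, 0.529] 1.0410497718954757
bottle 0.85 [207. 223. 245. 292.] [ 615.5 -187.1  105.1]
beaker 0.73 [471. 280. 522. 342.] [381.6 256.8  64.5]
jar 0.96 [304. 412. 345. 458.] [753.7 146.8  70.1]
top 954 fit [ 469.7 -212.1   44.7] [1.541, 0.528] 0.6477773805728768
bottle 0.85 [376. 182. 419. 232.] [ 590.7 -194.3  114.5]
beaker 0.61 [131. 247. 181. 289.] [400.  275.1  54.3]
jar 0.86 [234. 108. 265. 144.] [736.2 138.   68. ]
```

View pics/scene12.png

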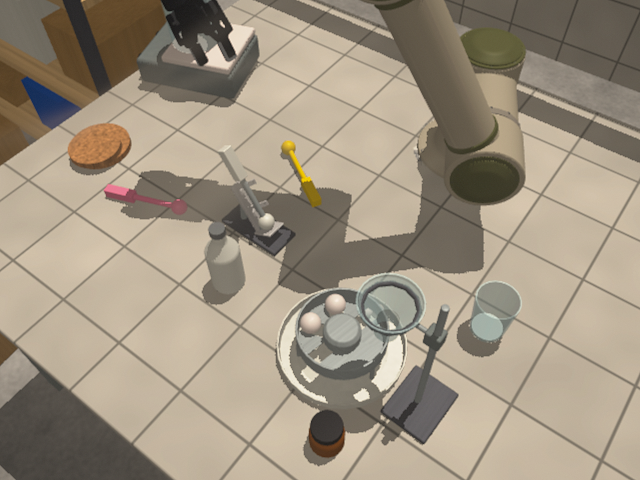

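View pics/top12.png

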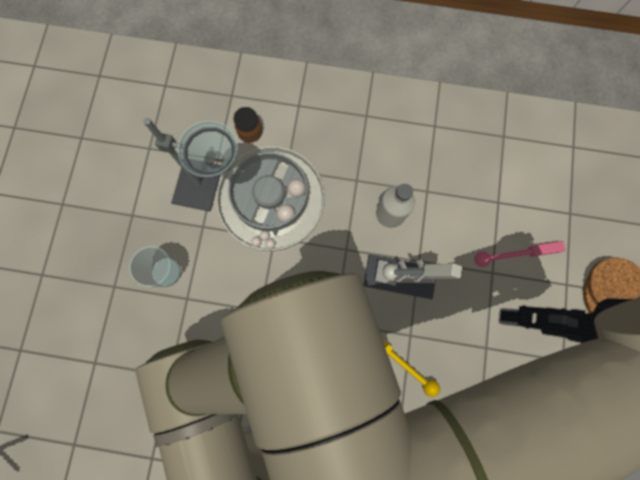

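```bash
python3 - <<'E'
from h import *
print(ctrl.sense()['time_s'], ticket.finish_job())
E
```

```text
the job is handed in; nothing more can be done
23.425 None
```

I took the white stirrer from its rest and swept its foot about 240° round the channel. That pushed the beads under the funnel and over the slots. I then laid the stirrer back and handed the job in at 23.4 s.

- **Beads:** the top camera's height map showed all three small beads in the tray. In both views only the two large beads are left in the sieve.
- **Stirrer:** its fitted pose back in the rest agrees with the first measurement to about 1 mm and 0.3°. The scene camera reads about 2 mm high, as it did before I moved anything. The gripper is open and well clear of everything.
- **Everything else:** the bottle, beaker and jar read within about 1 mm of their first positions. In the pictures the stand, funnel and both look-alikes look unmoved. The force readings between moves stayed below about 3 N.
- **Networks:** the bead networks did poorly. In the tray they found only one of the three small beads, and they once took a large bead for a small one, so the count comes from the height map and the pictures.

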